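Sweep the leftover glass stones off the decorating board into the catch box

TASK

Clear the raised decorating board: with your fingertips, sweep all four loose glass stones along it and over its open front edge, so that they drop into the wooden catch box below. Only push the stones, never pick them up, and work around the finished gold bauble in its ring, the paint jar, the tape roll and the box itself, leaving them where they stand.

Things in the scene. Friction and masses are not known exactly. Their poses are not given: they have to be found in the camera images.
- board: Fixed plywood decorating board, 260 (x) x 300 mm (y), pale paper top 60 mm above the bench. Origin at bench level under its middle, z up. Wooden rims, 8 mm thick and 8 mm above the top, on both sides (inner faces y = +-142 mm) and the back (inner face x = +122 mm). The front edge, x = -130 mm, is open and flush, has a dark metal strip and overhangs the catch box by 25 mm.
- catch_box: Open dark wooden box, grey inside, loose, 0.7 kg, 150 (x) x 300 (y) x 45 mm high, walls and floor 7 mm, on the bench under the board's front edge, axes parallel to the board's. Origin at the centre of its underside, at x = -180 mm of the board: its mouth is open for 118 mm beyond the edge, its rim 15 mm below the board's top.
- stone_red: Loose dark red glass stone, a flat-bottomed low dome 30 mm in diameter and 10 mm high with an upright side 6 mm high, about 16 g, lying on the board; it slides when pushed. Origin at the centre of its flat underside, z up through the dome.
- stone_green: Loose green glass stone, a flat-bottomed low dome 30 mm in diameter and 10 mm high with an upright side 6 mm high, about 16 g, lying on the board; it slides when pushed. Origin at the centre of its flat underside, z up through the dome.
- stone_blue: Loose blue glass stone, a flat-bottomed low dome 30 mm in diameter and 10 mm high with an upright side 6 mm high, about 16 g, lying on the board; it slides when pushed. Origin at the centre of its flat underside, z up through the dome.
- stone_amber: Loose amber-orange glass stone, a flat-bottomed low dome 30 mm in diameter and 10 mm high with an upright side 6 mm high, about 16 g, lying on the board; it slides when pushed. Origin at the centre of its flat underside, z up through the dome.
- bauble: Finished gold glass bauble, a ball 56 mm in diameter with a small cap and wire loop on top, 30 g, loose, resting in the wooden drying ring on the board. Origin at the ball's centre, 32 mm above the board's top; its cap and loop reach 71 mm above the board's top.
- ring: Light wooden drying ring under the bauble, 48 mm outside, 34 mm inside, 10 mm high, loose on the board. Origin at the centre of its underside.
- jar: Small amber paint jar with a green lid, 42 mm in diameter, 46 mm high, loose and upright on the board. Origin at the centre of its underside, z up.
- tape: Roll of tan tape on a white core standing flat on the bench beyond the board's -y side, 92 mm in diameter, 45 mm high, loose. Origin at the centre of its underside.

How it is judged (in metres and radians):
At the end, for the whole second after the job is handed in: All four stones lie at rest inside the catch box, below its rim; the bauble, its ring, the jar and the tape roll are within 10 mm, and the box within 15 mm, of where they stood, the jar upright (within 0.3 rad) (x of stone_red in the frame of catch_box between -0.072 and 0.072 m and y of stone_red in the frame of catch_box between -0.147 and 0.147 m and z of each of stone_red, stone_green, stone_blue, stone_amber in the frame of catch_box below 0.04 m and linear speed of each of stone_red, stone_green, stone_blue, stone_amber below 0.03 m/s and x of stone_green in the frame of catch_box between -0.072 and 0.072 m and y of stone_green in the frame of catch_box between -0.147 and 0.147 m and x of stone_blue in the frame of catch_box between -0.072 and 0.072 m and y of stone_blue in the frame of catch_box between -0.147 and 0.147 m and x of stone_amber in the frame of catch_box between -0.072 and 0.072 m and y of stone_amber in the frame of catch_box between -0.147 and 0.147 m and not (distance of bauble from where it was at the start of the episode above 0.01 m) and not (distance of ring from where it was at the start of the episode above 0.01 m) and not (distance of jar from where it was at the start of the episode above 0.01 m) and not (angle between jar's own z axis and vertical above 0.3 rad) and not (distance of tape from where it was at the start of the episode above 0.01 m) and not (distance of catch_box from where it was at the start of the episode above 0.015 m)); the robot touches nothing.
It fails at once if a stone was lifted: more than 25 mm above the board's top (height (world z) of any of stone_red, stone_green, stone_blue, stone_amber above 0.085 m).
It fails at once if the finished bauble or its ring was shifted by more than 10 mm (distance of any of bauble, ring from where it was at the start of the episode above 0.01 m).
It fails at once if the paint jar was shifted by more than 10 mm or tipped (distance of jar from where it was at the start of the episode above 0.01 m or angle between jar's own z axis and vertical above 0.3 rad).
It fails at once if the tape roll was shifted by more than 10 mm (distance of tape from where it was at the start of the episode above 0.01 m).
It fails at once if the catch box was shifted by more than 15 mm (distance of catch_box from where it was at the start of the episode above 0.015 m).
It also fails if it takes over 64 s, if anything falls off the work surface, if the arm or the gripper's body presses on something with over 40 N, if the wrist force passes 120 N, or if a joint passes its speed limit or range.

ROBOT

A 7-joint arm with a two-finger parallel gripper is mounted at the origin on the work surface. World frame = base frame: x ahead of the robot, y to its left, z up, the work surface at z = 0. Lengths are in mm, angles in rad, forces in N, time in s.
With the tool pointing down it reaches from about 400 to 850 mm from the base axis. Payload 4.5 kg.
Tool frame: the origin (TCP) lies midway between the tips of the shut fingers; the grasp point (between the pads) lies 19 mm behind it; z points along the fingers, y is the direction in which the jaws open and shut (so a half turn about z gives the same grasp; the last joint's range is limited). The gripper opens to 85 mm and grips with 20 to 120 N. Pads are 22 mm wide; open, the fingers measure 114 mm over their backs; the gripper's body (76 mm by 85 mm) begins 54 mm behind the grasp point. The pads swing forward as they close: fully open they stand 13 mm farther back than shut.
Start: joints at [-1.134, 0.689, -0.195, 1.565, 0.157, 0.902, -0.215], TCP at [244.981, 575.014, 196.817] pointing down, gripper open.
Joint ranges: [-3.01, 3.01], [-0.46, 2.08], [-1.47, 1.51], [0.13, 2.56], [-1, 4.14], [0.04, 2.09], [-2.66, 2.66]. Speed limits (rad/s): [2.57, 2.57, 3.14, 3.14, 3.14, 3.14, 3.14].

INTERFACE

Orientations are given as [roll, pitch, yaw] about the fixed x, y, z axes, in that order (R = Rz(yaw) Ry(pitch) Rx(roll)).
In Python, from plant import state, read_camera, sign_off, look_for, masks_of, place_of gives the robot as it stands.
- The arm moves only by the tool jog_arm, never from a script. Its argument "increments" is one flat list of numbers, 4 for each row, row after row: the shift along the tool's x, y, z in cm, then the turn about the tool's z in degrees. In form: [x, y, z, turn, x, y, z, turn, ...]. A call has 1 to 10 rows; each row shifts and turns the pose as measured when the row begins, along the tool's axes as they then stand; what a row does not reach is not made up. A row lasts 1/10 s, in which the tool goes at most 50 mm and 8.59 degrees, less where a joint would pass 70% of its speed; a pose out of reach is approached as far as the arm can. A call with a gripper value outside its range is refused whole. "gripper" is the opening, from 0 (shut) to 1 (fully open), set as the call begins (left out, the last holds). The fingers move at their own pace and stop on an object; the grip force is fixed at half the most. Time passes only in rows, so rows that do not move let the fingers close. It gives the time, the measured TCP pose, the force and the opening at its end, in the units of the state.
- state(): the state, without advancing time (a new reading comes with each control period).
- read_camera(name): name is "scene" or "side" or "wrist"; returns a dict with "color" (400x640x3 uint8, red, green, blue), "fov_y" (degrees; the focal length in pixels is half the picture's height over the tangent of half this angle, whatever the lens; pixels are square), "cx", "cy" (the principal point, pixels), "rvec" (rotation vector, rad) and "tvec" (3), from world to camera coordinates, as OpenCV has them. Camera axes: x right, y down, z forward; pixel columns grow to the right and rows downward; lengths in mm; the calibration is good to about 2 mm. A picture is of the moment at which its call begins. There is no depth.
- sign_off(): hands the job in, once; it reports no verdict.
Trained networks look in a picture, given as the dict that the camera call returned (one of the last four; its "shot" number tells which), for a name from the list of things; names that differ only in an ending like _2 or _b are one class to them, and where a whole thing is asked for, a point or a joint stands for the part that bears it (a point fixed in the world has none). Each returns a list of dicts, best first, with "conf" (0 to 1); they miss things now and then, are a little off and sometimes report something else, mostly with a low value. They report only what shows in the picture. A call takes as long as a camera call.
- look_for(picture, name): "bbox" ([centre column, centre row, width, height] in pixels, round what is visible of it).
- masks_of(picture, name): "region" (400x640 bool, what is visible of it) and "bbox" ([centre column, centre row, width, height] in pixels, round what is visible of it).
- place_of(picture, name): "uv" ([column, row] in pixels: a listed point, or the origin of a listed thing).
The state is a dict: "clock": time; "q": joint angles; "dq": joint speeds; "tau": joint torques, N m; "ee_pos": TCP position; "tcp_rot": TCP orientation; "wrist_force": force on the tool from outside, world axes, zero at the start; "torque": the same for the moment, N m; "opening": opening from 0.0 (shut) to 1.0 (fully open).
Only numpy, scipy, OpenCV 4.12 (cv2) and the standard library are available. Lean on these libraries where they do the work, as an engineer would, in place of code of your own. Each camera call takes 0.05 s, during which the arm holds its last target.

## Working session

There is one attempt and no reset: what is moved stays moved. The work goes in short steps, Python scripts to look and compute and a tool call to move; the robot and the scene stay as the last step left them, time stands still between calls to the robot, and variables do not carry over. Pictures are saved under pics/ and viewed, and the job is handed in when it is done.

Besides the shell and the picture viewer there is one more tool, called after "Emit:" by a JSON object that holds its "api" and its "payload", one argument or row to a line. jog_arm: Moves the arm, as the interface text tells. Its arguments: {"type":"object","properties":{"increments":{"type":"array"},"gripper":{"type":"number"}},"required":["increments"]}

```bash
mkdir -p pics; ls
cat > h.py <<'E'
import numpy as np, cv2
from plant import *
def K(p):
    f=200/np.tan(np.radians(p["fov_y"])/2); return np.array([[f,0,p["cx"]],[0,f,p["cy"]],[0,0,1]])
def ray(p,uv,z):
    R=cv2.Rodrigues(np.array(p["rvec"],float))[0]; t=np.array(p["tvec"],float).reshape(3)
    d=R.T@np.linalg.inv(K(p))@np.array([uv[0],uv[1],1.]); c=-R.T@t
    return c+d*(z-c[2])/d[2]
def proj(p,X):
    return cv2.projectPoints(np.array(X,float).reshape(-1,3),np.array(p["rvec"],float),np.array(p["tvec"],float),K(p),None)[0].reshape(-1,2)
def shot(n,name):
    p=read_camera(n); cv2.imwrite(f"pics/{name}.png",p["color"][:,:,::-1]); return p
E
python3 - <<'E'
from h import *
s=state();print(s)
for n in("scene","side","wrist"):
    p=shot(n,n+"0");print(n,p["fov_y"],p["cx"],p["cy"])
    Z=dict(stone_red=60,stone_green=60,stone_blue=60,stone_amber=60,bauble=92,ring=60,jar=60,tape=0,board=0,catch_box=0)
    for k,z in Z.items():
        for r in place_of(p,k)[:2]: print(k,round(r["conf"],2),np.round(r["uv"]),np.round(ray(p,r["uv"],z),1))
E
```

```text
pics
{'clock': 0.0, 'q': array([-1.13422894,  0.68999298, -0.19451714,  1.56635502,  0.15727738,
        0.9025084 , -0.21507752]), 'dq': array([-1.57626346e-03,  1.01891698e-03, -5.33318227e-05, -1.11838718e-03,
       -2.39947278e-03,  7.37871788e-04,  4.55419365e-04]), 'tau': array([-2.61387113e-04, -5.39609778e+01, -1.26675334e+00, -1.58542067e+01,
        9.09176044e-03,  9.50648740e-03,  2.48418058e-05]), 'ee_pos': array([244.7393296 , 574.30195787, 195.97565097]), 'tcp_rot': array([-3.13972220e+00,  1.17536227e-04,  2.73892202e+00]), 'wrist_force': array([ 0.33686557, -0.22156226,  0.08981634]), 'torque': array([ 0.0783924 , -0.00386262,  0.00609901]), 'opening': 1.0010782604596344}
scene 51.896481828619386 320.4940044356375 197.91526863566898
stone_red 0.46 [380. 180.] [482.3  42.9  60. ]
stone_green 0.64 [310. 215.] [609.2  -1.8  60. ]
stone_green 0.54 [284. 149.] [ 536.4 -127.8   60. ]
stone_blue 0.77 [352. 220.] [573.7  54.6  60. ]
stone_blue 0.66 [204. 189.] [ 686.5 -169.5   60. ]
stone_amber 0.62 [283. 149.] [ 537.5 -128.3   60. ]
bauble 0.95 [319. 152.] [520.8 -58.2  92. ]
bauble 0.3 [316. 204.] [602.6   5.4  92. ]
ring 0.68 [324. 157.] [503.2 -61.6  60. ]
jar 0.59 [251. 192.] [ 640.2 -105.1   60. ]
tape 0.73 [202. 194.] [ 676.4 -206.1    0. ]
board 0.65 [316. 204.] [557.8 -33.9   0. ]
catch_box 0.71 [344. 136.] [397.6 -97.6   0. ]
side 48.8011592436893 327.965802009934 191.5128193768405
stone_red 0.75 [371. 237.] [476.8  38.2  60. ]
stone_green 0.65 [327. 192.] [605.9  -7.4  60. ]
stone_blue 0.73 [316. 219.] [566.4  61.   60. ]
bauble 0.83 [393. 186.] [509.3 -57.4  92. ]
bauble 0.46 [327. 192.] [573.3  30.1  92. ]
ring 0.48 [394. 201.] [506.8 -64.4  60. ]
jar 0.86 [352. 167.] [ 630.2 -106.    60. ]
board 0.64 [354. 228.] [557.6 -25.5   0. ]
catch_box 0.78 [456. 252.] [395.7 -90.    0. ]
wrist 67.3096011056908 317.45763906785095 200.77777353794244
```

View pics/scene0.png

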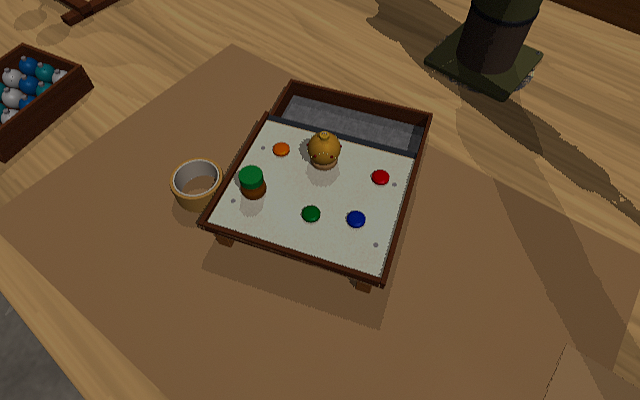

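View pics/side0.png

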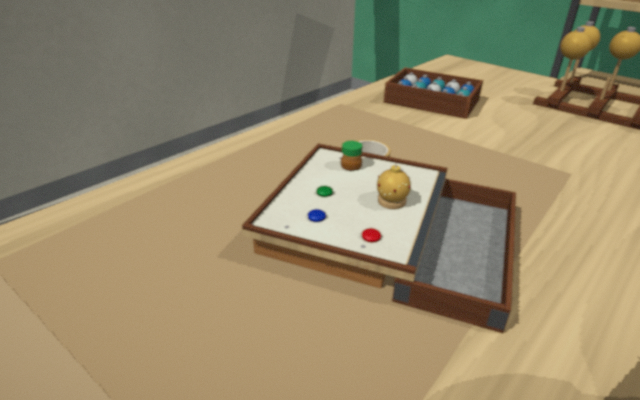

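View pics/wrist0.png

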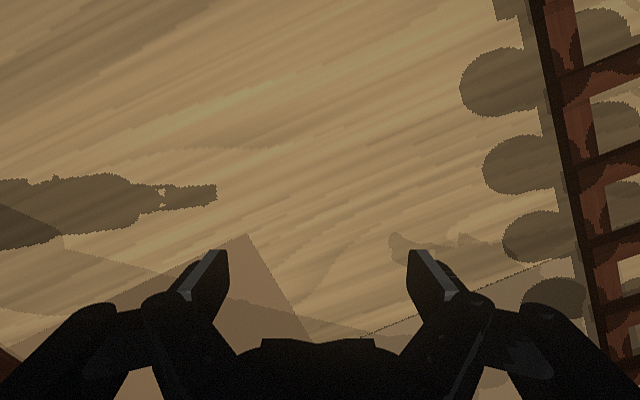

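The scene view shows amber at (282,149), red (381,177), green (311,214) and blue (356,219). The bauble is at (323,150), the jar at (252,182) and the tape at (196,184). Next I'll fit the board pose and refine the stone positions with masks.

Run:
```python
from h import *
from scipy.optimize import minimize
P={n:read_camera(n) for n in("scene","side")}
Z=dict(stone_red=64,stone_green=64,stone_blue=64,stone_amber=64,bauble=92,jar=83,tape=22,ring=65)
for k,z in Z.items():
  for n,p in P.items():
    for r in masks_of(p,k)[:2]:
        m=r["region"];v,u=np.nonzero(m); print(n,k,round(r["conf"],2),m.sum(),np.round([u.mean(),v.mean()]),np.round(ray(p,(u.mean(),v.mean()),z),1))
# paper masks
for n,p in P.items():
    c=p["color"].astype(int); m=((c.min(2)>150)&(c.max(2)-c.min(2)<45)).astype(np.uint8)
    nl,l,st,_=cv2.connectedComponentsWithStats(m); i=1+st[1:,4].argmax(); m=(l==i).astype(np.uint8)
    cnt=max(cv2.findContours(m,cv2.RETR_EXTERNAL,cv2.CHAIN_APPROX_NONE)[0],key=cv2.contourArea)
    h=cv2.convexHull(cnt); a=cv2.approxPolyN(h,4).reshape(-1,2); print(n,st[i],a.tolist())
    for q in a: print(np.round(ray(p,q,60),1))
```

```text
scene stone_red 0.22 844 [324. 147.] [490.2 -74.   64. ]
side stone_red 0.61 277 [370. 235.] [478.4  40.   64. ]
side stone_green 0.53 160 [324. 191.] [608.8  -3.3  64. ]
side stone_green 0.36 944 [393. 185.] [535.2 -99.9  64. ]
scene stone_blue 0.68 919 [324. 147.] [490.5 -73.9  64. ]
scene stone_blue 0.56 260 [356. 219.] [570.5  58.9  64. ]
side stone_blue 0.68 234 [316. 216.] [568.9  59.4  64. ]
scene stone_amber 0.65 200 [281. 149.] [ 541.7 -129.7   64. ]
scene bauble 0.64 908 [324. 147.] [508.9 -58.3  92. ]
side bauble 0.77 974 [393. 184.] [511.7 -61.4  92. ]
scene jar 0.82 755 [252. 182.] [ 634.  -104.8   83. ]
side jar 0.94 559 [351. 156.] [ 634.2 -103.8   83. ]
scene tape 0.74 1809 [196. 182.] [ 673.8 -219.2   22. ]
scene tape 0.17 207 [281. 149.] [ 518.  -156.9   22. ]
side tape 0.63 358 [374. 147.] [ 694.5 -264.9   22. ]
scene ring 0.57 84 [322. 166.] [523.8 -48.5  65. ]
scene ring 0.23 21738 [317. 202.] [586.2  -7.7  65. ]
side ring 0.79 222 [392. 204.] [501.4 -49.1  65. ]Traceback (most recent call last):
  File "<stdin>", line 14, in <module>
cv2.error: OpenCV(4.12.0) /io/opencv/modules/imgproc/src/approx.cpp:987: error: (-215:Assertion failed) (curve.cols == 1 && curve.rows >= nsides) || (curve.rows == 1 && curve.cols >= nsides) in function 'approxPolyN'
```

Run:
```python
from h import *
p=read_camera("scene")
c=p["color"][:,:,::-1]
cv2.imwrite("pics/z.png",cv2.resize(c[70:300,190:440],None,fx=2.6,fy=2.6,interpolation=cv2.INTER_CUBIC))
hsv=cv2.cvtColor(p["color"],cv2.COLOR_RGB2HSV)
for k,(lo,hi) in dict(red=(172,181),red2=(0,5),green=(50,80),blue=(105,130),amber=(6,15)).items():
    m=((hsv[:,:,0]>=lo)&(hsv[:,:,0]<=hi)&(hsv[:,:,1]>190)&(hsv[:,:,2]>60)).astype(np.uint8)
    nl,l,st,ce=cv2.connectedComponentsWithStats(m)
    for i in range(1,nl):
        if st[i,4]>40 and 200<ce[i][0]<430 and 80<ce[i][1]<290: print(k,st[i],ce[i].round(1),ray(p,ce[i],64).round(1))
for q in [(119,105),(0,0)]: pass
```

```text
red2 [372 170  17  15 160] [380.1 176.2] [477.4  39.7  64. ]
green [239 166  23  19 351] [250.1 174.8] [ 617.5 -129.4   64. ]
green [304 207  15  14 160] [311.2 213.6] [ 6.087e+02 -5.000e-01  6.400e+01]
blue [347 211  18  16 223] [355.7 218.7] [570.3  59.   64. ]
amber [223 112  45  71 189] [244.1 148.9] [ 584.3 -178.5   64. ]
amber [273 143  16  13 165] [280.7 148.6] [ 541.9 -129.8   64. ]
amber [408 152  13  37 107] [414.4 170.3] [429.2  76.8  64. ]
amber [244 181  21  16 134] [255.8 191.1] [635.  -98.3  64. ]
amber [393 190  19  51 138] [401.4 215.4] [518.6 110.5  64. ]
amber [388 242   9  18  47] [392. 250.] [578.4 134.   64. ]
```

View pics/z.png

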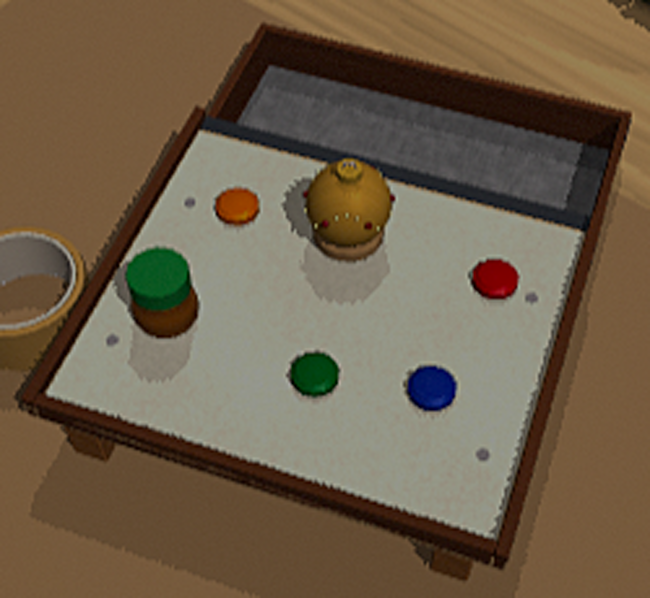

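Run:
```python
from h import *
from scipy.optimize import least_squares
p=read_camera("scene")
z2=lambda a:(np.array(a)/2.6+[190,70])
# outer top rim corners z=68: back-left, back-right; front ends of rims
model={(130,-150,68):(22,400),(130,150,68):(506,556),(-130,-150,68):(198,106),}
ob=np.array([z2(v) for v in model.values()]);M=np.array(list(model),float)
def tr(x,M): 
    c,s=np.cos(x[2]),np.sin(x[2]); return np.c_[c*M[:,0]-s*M[:,1]+x[0],s*M[:,0]+c*M[:,1]+x[1],M[:,2]]
M=np.vstack([M,[-130,-142,60],[-130,142,60],[122,-142,68]]);ob=np.vstack([ob,z2((207,118)),z2((588,224)),z2((47,400))])
r=least_squares(lambda x:(proj(p,tr(x,M))-ob).ravel(),[560,-20,0.6],loss="soft_l1")
print(r.x,r.fun.round(1))
x=r.x
im=p["color"][:,:,::-1].copy()
im=cv2.resize(im[70:300,190:440],None,fx=2.6,fy=2.6)
def poly(L,col):
    q=((proj(p,tr(x,np.array(L,float)))-[190,70])*2.6).astype(np.int32); cv2.polylines(im,[q],True,col,1)
poly([(122,-142,60),(122,142,60),(-130,142,60),(-130,-142,60)],(255,0,255))
poly([(130,-150,68),(130,150,68),(-130,150,68),(-130,-150,68)],(0,255,255))
poly([(-105,-150,45),(-105,150,45),(-255,150,45),(-255,-150,45)],(0,255,0))
cv2.imwrite("pics/fit.png",im)
c,s=np.cos(x[2]),np.sin(x[2]);R=np.array([[c,s],[-s,c]])
for k,v in dict(red=(478,40),green=(609,-2),blue=(570,59),amber=(541,-129),jar=(633.5,-104),bauble=(510,-60),tape=(674,-219)).items():
    print(k,(R@(np.array(v)-x[:2])).round(1))
```

```text
[ 5.63348710e+02 -2.60507649e+01  3.64306901e-01] [-0.5  0.2  1.9  1.5 -0.7  0.2  0.2 -0.3  1.7 -2.3 -3.  -2.5]
red [-56.2  92.1]
green [51.2  6.2]
blue [36.5 77.1]
amber [-57.6 -88.2]
jar [ 37.8 -97.8]
bauble [-61.9 -12.7]
tape [  34.6 -219.7]
```

View pics/fit.png

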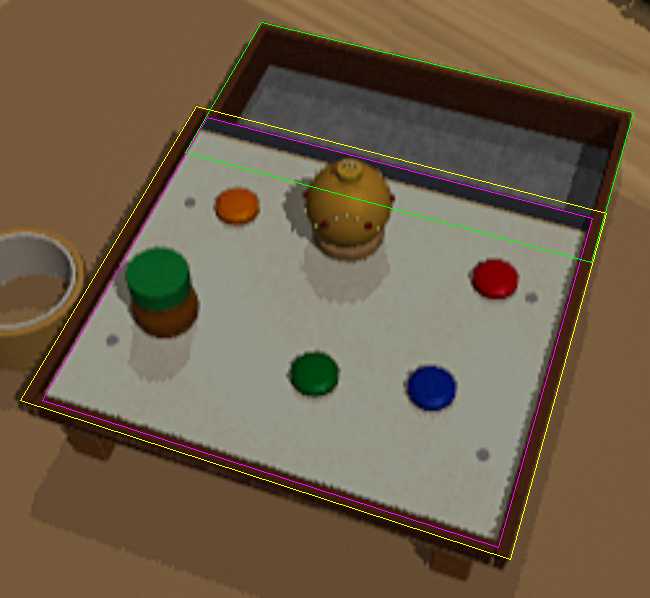

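The overlay matches the edges to within about 2 px, so the board is at (563,-26) with yaw 0.364. I'll push with slightly open fingertips as a cradle, in the order red, amber, blue, then green on a diagonal that clears the bauble.

```bash
cat >> h.py <<'E'
B=np.array([563.3,-26.1]);BY=0.3643
c_,s_=np.cos(BY),np.sin(BY);RB=np.array([[c_,-s_],[s_,c_]])
def info():
    s=state(); e=s["ee_pos"]; y=s["tcp_rot"][2]
    b=RB.T@(e[:2]-B); print("t",s["clock"],"board xy",b.round(1),"z",round(e[2],1),"yaw-rel(deg, 0=pushing -xb)",round(np.degrees((y-BY-np.pi+np.pi)%(2*np.pi)-np.pi),2),"rp",s["tcp_rot"][:2].round(3),"F",s["wrist_force"].round(1),"op",round(s["opening"],3),"q",s["q"].round(2))
    return s
def need(xb,yb,z,rel=0.):
    # rel: yaw (deg) relative to pushing direction -xb
    s=info(); e=s["ee_pos"];y=s["tcp_rot"][2]
    t=np.r_[B+RB@[xb,yb],z]; d=t-e
    dy=(BY+np.pi+np.radians(rel)-y+np.pi)%(2*np.pi)-np.pi
    R=lambda a:np.array([[np.cos(a),np.sin(a),0],[np.sin(a),-np.cos(a),0],[0,0,-1]])
    print("shift in tool axes now (cm)",(R(y).T@d/10).round(2)," in final axes",(R(y+dy).T@d/10).round(2),"turn",np.degrees(-dy).round(1))
E
sed -i 's/(y-BY-np.pi+np.pi)/(y-BY)/' h.py
python3 -c "
from h import *
need(-20,92,150)"
```

```text
t 2.65 board xy [-83.3 675.1] z 196.8 yaw-rel(deg, 0=pushing -xb) -43.95 rp [3.142 0.   ] F [-0.2  0.7 -0.3] op 0.998 q [-1.13  0.69 -0.19  1.57  0.16  0.9  -0.22]
shift in tool axes now (cm) [-45.02 -37.59   4.68]  in final axes [ -6.33 -58.31   4.68] turn -43.9
```

Emit:
{"api": "jog_arm", "payload": {
  "increments": [0, 0, 0, -7.3, 0, 0, 0, -7.3, 0, 0, 0, -7.3, 0, 0, 0, -7.3, 0, 0, 0, -7.3, 0, 0, 0, -7.3],
  "gripper": 0.2
}}

```text
clock: 3.25
ee_pos: [245.1, 575.1, 197.0]
tcp_rot: [-3.141, 0.001, -2.75]
wrist_force: [-1.1, 0.2, 0.3]
opening: 0.202
```

Emit:
{"api": "jog_arm", "payload": {
  "increments": [-0.6, -4, 0, 0, -0.6, -4, 0, 0, -0.6, -4, 0, 0, -0.6, -4, 0, 0, -0.6, -4, 0, 0, -0.6, -4, 0, 0, -0.6, -4, 0, 0, -0.6, -4, 0, 0]
}}

```text
clock: 4.05
ee_pos: [414.4, 296.8, 195.6]
tcp_rot: [3.133, 0.003, -2.735]
wrist_force: [1.2, 0.4, 0.5]
opening: 0.205
```

```bash
python3 -c "
from h import *
need(-20,92,150)"
```

```text
t 4.05 board xy [-24.1 354.8] z 195.6 yaw-rel(deg, 0=pushing -xb) 2.4 rp [3.133e+00 3.000e-03] F [1.2 0.4 0.5] op 0.205 q [-0.41  0.57 -0.48  1.91  0.36  0.75  0.89]
shift in tool axes now (cm) [  0.7  -26.27   4.56]  in final axes [ -0.41 -26.28   4.56] turn 2.4
```

Emit:
{"api": "jog_arm", "payload": {
  "increments": [0.1, -4, 0.6, 0.8, 0, -4, 0.6, 0.8, 0, -4, 0.6, 0.8, 0, -4, 0.6, 0, 0, -4, 0.6, 0, 0, -4, 0.6, 0, 0, -2, 0.6, 0, 0, 0, 0, 0]
}}

```text
clock: 4.85
ee_pos: [517.1, 37.2, 150.8]
tcp_rot: [3.137, 0.008, -2.793]
wrist_force: [-0.0, -0.1, -0.3]
opening: 0.203
```

```bash
python3 -c "
from h import *
need(-20,92,90)
p=shot('wrist','w1')"
```

```text
t 4.85 board xy [-20.6  75.6] z 150.8 yaw-rel(deg, 0=pushing -xb) -0.91 rp [3.137 0.008] F [-0.  -0.1 -0.3] op 0.203 q [ 0.13  0.64 -0.46  1.93  0.44  0.65  1.32]
shift in tool axes now (cm) [-0.04  1.64  6.08]  in final axes [-0.06  1.64  6.08] turn -0.9
```

View pics/w1.png

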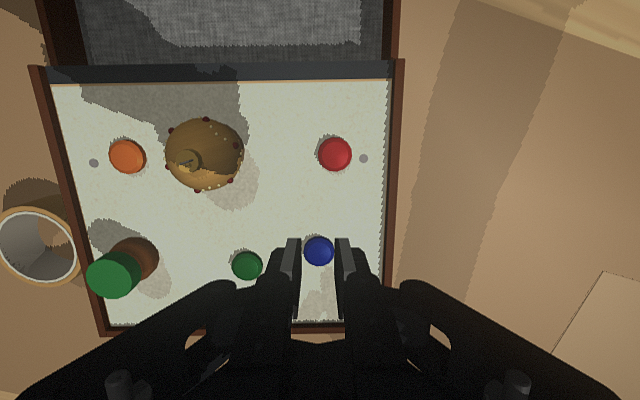

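The wrist view shows all four stones: red (335,154), blue (319,250), amber (127,156) and green (247,265). I'll cross-check the measured positions against this view.

```bash
cat >> h.py <<'E'
def stones(p,box=None):
    hsv=cv2.cvtColor(p["color"],cv2.COLOR_RGB2HSV)
    for k,(lo,hi) in dict(red=(0,5),green=(50,80),blue=(105,130),amber=(6,13)).items():
        m=((hsv[:,:,0]>=lo)&(hsv[:,:,0]<=hi)&(hsv[:,:,1]>190)&(hsv[:,:,2]>50)).astype(np.uint8)
        nl,l,st,ce=cv2.connectedComponentsWithStats(m)
        for i in range(1,nl):
            if st[i,4]>90: 
                r=ray(p,ce[i],64); print(k,st[i].tolist(),ce[i].round(0),"world",r.round(0),"board",(RB.T@(r[:2]-B)).round(1))
E
python3 - <<'E'
from h import *
p=read_camera("wrist"); stones(p)
for n in [(-130,-142,60),(-130,142,60)]:
    w=np.r_[B+RB@n[:2],n[2]]; print(proj(p,w).round(0))
for k,z in dict(bauble=92,jar=83,ring=65).items():
    for r in place_of(p,k)[:1]: 
        w=ray(p,r["uv"],{"bauble":92,"jar":60,"ring":60}[k]); print(k,r["conf"],r["uv"],(RB.T@(w[:2]-B)).round(1))
E
```

```text
[[45. 65.]]
[[394.  59.]]
bauble 0.86 [201.6, 151.6] [-61.7 -11.6]
jar 0.75 [135.1, 253.0] [  38.9 -100.5]
```

Run:
```python
from h import *
p=read_camera("wrist")
for k,u in dict(red=(335,154),blue=(319,250),amber=(127,156),green=(247,265)).items():
    print(k,p["color"][u[1],u[0]],(RB.T@(ray(p,u,65)[:2]-B)).round(1))
```

```text
red [172  62  59] [-53.1  98. ]
blue [ 50  63 132] [38.5 83.5]
amber [171  90  47] [-52.9 -82.7]
green [44 94 51] [53.7 13.5]
```

Emit:
{"api": "jog_arm", "payload": {
  "increments": [0, 0.5, 1, -0.9, 0, 0.5, 1.5, 0, 0, 0.5, 1.5, 0, 0, 0.4, 1, 0, 0, 0, 0.5, 0, 0, 0, 0, 0]
}}

```text
clock: 5.75
ee_pos: [508.5, 70.0, 94.7]
tcp_rot: [3.132, 0.014, -2.754]
wrist_force: [-0.4, -0.3, 0.5]
opening: 0.199
```

```bash
python3 -c "
from h import *
need(-20,95,70)
p=shot('wrist','w2');p=shot('scene','s2')"
```

```text
t 5.75 board xy [-17.  109.3] z 94.7 yaw-rel(deg, 0=pushing -xb) 1.33 rp [3.132 0.014] F [-0.4 -0.3  0.5] op 0.199 q [ 0.02  0.72 -0.39  2.    0.52  0.5   1.22]
shift in tool axes now (cm) [ 0.34 -1.43  2.47]  in final axes [ 0.3  -1.43  2.47] turn 1.3
```

View pics/w2.png

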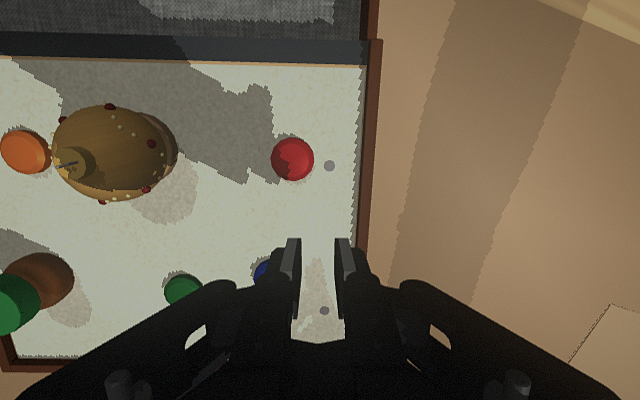

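View pics/s2.png

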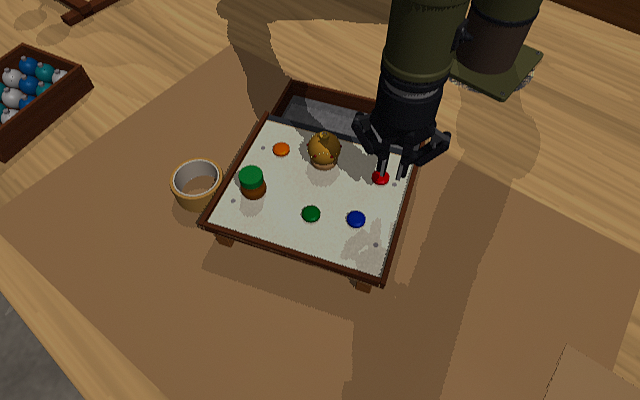

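Run:
```python
from h import *
info()
p=read_camera("wrist")
hsv=cv2.cvtColor(p["color"],cv2.COLOR_RGB2HSV)
m=(((hsv[:,:,0]<6)|(hsv[:,:,0]>174))&(hsv[:,:,1]>130)&(hsv[:,:,2]>70)).astype(np.uint8)
nl,l,st,ce=cv2.connectedComponentsWithStats(m)
for i in range(1,nl):
    if st[i,4]>300: print(st[i],ce[i],(RB.T@(ray(p,ce[i],64)[:2]-B)).round(1))
print((RB.T@(ray(p,(361,64),60)[:2]-B)).round(1), "front right corner")
# where TCP projects
s=state(); e=s["ee_pos"]; print(proj(p,e))
```

```text
t 5.85 board xy [-16.4 109. ] z 95.5 yaw-rel(deg, 0=pushing -xb) 1.28 rp [3.132 0.015] F [-0.3  0.   0.5] op 0.198 q [ 0.02  0.72 -0.39  2.    0.52  0.5   1.22]
[ 271  137   44   43 1406] [292.63584637 157.72332859] [-55.2  91.1]
[-115.9  135. ] front right corner
[[317.25232194 228.31494617]]
```

Emit:
{"api": "jog_arm", "payload": {
  "increments": [0.1, -0.6, 0, 0.6, 0.1, -0.6, 0.3, 0.6, 0, -0.5, 0.5, 0, 0, 0, 0.5, 0, 0, 0, 0, 0, 0, 0, 0, 0]
}}

```text
clock: 6.5
ee_pos: [515.9, 49.6, 82.5]
tcp_rot: [3.134, 0.018, -2.782]
wrist_force: [1.2, -0.2, 0.1]
opening: 0.199
```

```bash
python3 -c "
from h import *
need(-20,91.5,70)"
```

```text
t 6.5 board xy [-17.3  87.6] z 82.5 yaw-rel(deg, 0=pushing -xb) -0.28 rp [3.134 0.018] F [ 1.2 -0.2  0.1] op 0.199 q [ 0.05  0.75 -0.36  2.    0.53  0.47  1.22]
shift in tool axes now (cm) [0.28 0.39 1.25]  in final axes [0.27 0.39 1.25] turn -0.3
```

Emit:
{"api": "jog_arm", "payload": {
  "increments": [0.1, 0.3, 0.5, -0.2, 0, 0, 0.4, 0, 0, 0, 0.2, 0, 0, 0, 0, 0]
}}

```text
clock: 6.9
ee_pos: [513.7, 53.5, 70.6]
tcp_rot: [3.133, 0.018, -2.777]
wrist_force: [-0.0, -0.1, -0.1]
opening: 0.199
```

```bash
python3 -c "
from h import *
need(-20,91.5,63)"
```

```text
t 6.9 board xy [-18.   92.1] z 70.6 yaw-rel(deg, 0=pushing -xb) 0.03 rp [3.133 0.018] F [-0.  -0.1 -0.1] op 0.199 q [ 0.02  0.76 -0.34  2.01  0.55  0.44  1.2 ]
shift in tool axes now (cm) [ 0.2  -0.06  0.76]  in final axes [ 0.2  -0.06  0.76] turn 0.0
```

Emit:
{"api": "jog_arm", "payload": {
  "increments": [0, 0, 0.3, 0, 0, 0, 0.2, 0, 0, 0, 0, 0]
}}

```text
clock: 7.2
ee_pos: [513.8, 53.8, 65.2]
tcp_rot: [3.133, 0.018, -2.776]
wrist_force: [0.0, 0.1, 0.2]
opening: 0.198
```

Emit:
{"api": "jog_arm", "payload": {
  "increments": [0, 0, 0.2, 0, 0, 0, 0, 0]
}}

```text
clock: 7.4
ee_pos: [513.9, 53.8, 63.0]
tcp_rot: [3.133, 0.019, -2.777]
wrist_force: [-0.7, -0.5, -0.3]
opening: 0.2
```

Emit:
{"api": "jog_arm", "payload": {
  "increments": [0, 0, 0.2, 0, 0, 0, 0, 0]
}}

```text
clock: 7.6
ee_pos: [514.1, 53.8, 60.9]
tcp_rot: [3.133, 0.019, -2.777]
wrist_force: [-0.2, -1.2, 0.4]
opening: 0.2
```

Emit:
{"api": "jog_arm", "payload": {
  "increments": [0.8, 0, 0, 0, 1, 0, 0, 0, 1, 0, 0, 0, 1, 0, 0, 0, 1, 0, 0, 0, 0, 0, 0, 0]
}}

```text
clock: 8.2
ee_pos: [463.0, 34.2, 60.2]
tcp_rot: [3.133, 0.016, -2.777]
wrist_force: [-0.1, 0.9, -0.9]
opening: 0.199
```

```bash
python3 -c "
from h import *
need(-130,91.5,61)
p=shot('wrist','w3')"
```

```text
t 8.2 board xy [-72.3  92.1] z 60.2 yaw-rel(deg, 0=pushing -xb) -0.01 rp [3.133 0.016] F [-0.1  0.9 -0.9] op 0.199 q [-0.    0.74 -0.26  2.17  0.61  0.28  1.15]
shift in tool axes now (cm) [ 5.77 -0.07 -0.08]  in final axes [ 5.77 -0.06 -0.08] turn -0.0
```

View pics/w3.png

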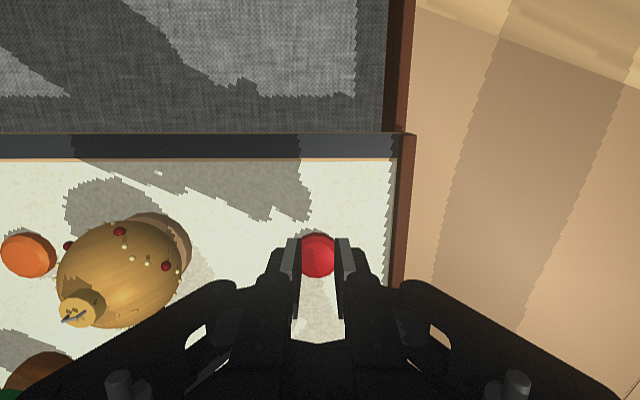

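```bash
python3 -c "
from h import *
p=read_camera('wrist');print((RB.T@(ray(p,(318,256),66)[:2]-B)).round(1))
print((RB.T@(ray(p,(299,262),62)[:2]-B)).round(1),(RB.T@(ray(p,(336,262),62)[:2]-B)).round(1))"
```

```text
[-54.5  92.3]
[-48.2  80.1] [-48.  103.9]
```

Emit:
{"api": "jog_arm", "payload": {
  "increments": [0.8, 0, -0.05, 0, 1, 0, 0, 0, 1, 0, 0, 0, 1, 0, 0, 0, 0, 0, 0, 0]
}}

```text
clock: 8.8
ee_pos: [427.8, 21.3, 60.3]
tcp_rot: [3.132, 0.02, -2.778]
wrist_force: [-0.1, 0.1, -0.1]
opening: 0.203
```

```bash
python3 -c "
from h import *
need(-130,91.5,61)
p=shot('wrist','w4')"
```

```text
t 8.8 board xy [-109.7   92.6] z 60.3 yaw-rel(deg, 0=pushing -xb) -0.01 rp [3.132 0.02 ] F [-0.1  0.1 -0.1] op 0.203 q [-0.04  0.72 -0.18  2.28  0.66  0.17  1.12]
shift in tool axes now (cm) [ 2.03 -0.11 -0.07]  in final axes [ 2.03 -0.11 -0.07] turn -0.0
```

View pics/w4.png

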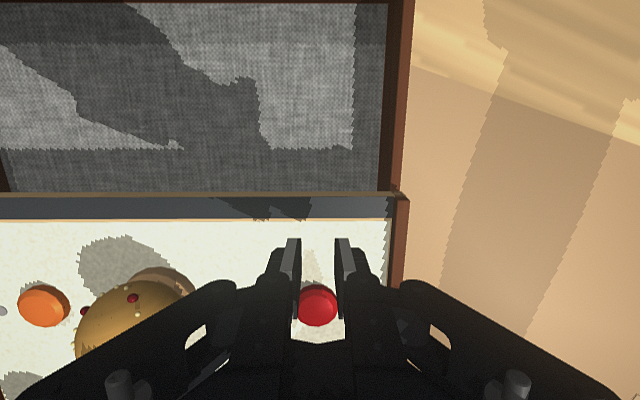

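The stone stayed at x=-54.5, so the tips passed over its edge: partly open fingers sit farther back than the TCP. I'll lift, go back behind it and touch down to find the real tip height.

Emit:
{"api": "jog_arm", "payload": {
  "increments": [0, 0, -1, 0, 0, 0, -2, 0, -1, 0, -0.5, 0, -3, 0, 0, 0, -3, 0, 0, 0, -2, 0, 0, 0, 0, 0, 0, 0, 0, 0, 0, 0]
}}

```text
clock: 9.65
ee_pos: [517.0, 55.5, 99.4]
tcp_rot: [3.13, 0.025, -2.778]
wrist_force: [-0.3, 0.5, -0.7]
opening: 0.198
```

```bash
python3 -c "
from h import *
need(-16,91.5,61)"
```

```text
t 9.65 board xy [-14.2  92.7] z 99.4 yaw-rel(deg, 0=pushing -xb) -0.06 rp [3.13  0.025] F [-0.3  0.5 -0.7] op 0.198 q [ 0.06  0.72 -0.4   1.99  0.52  0.51  1.23]
shift in tool axes now (cm) [ 0.18 -0.12  3.84]  in final axes [ 0.18 -0.12  3.84] turn -0.1
```

Emit:
{"api": "jog_arm", "payload": {
  "increments": [0.1, -0.1, 1.5, 0, 0, 0, 1.2, 0, 0, 0, 0.6, 0, 0, 0, 0, 0],
  "gripper": 0.1
}}

```text
clock: 10.05
ee_pos: [512.6, 52.6, 65.4]
tcp_rot: [3.131, 0.02, -2.779]
wrist_force: [-0.1, 0.2, 0.3]
opening: 0.101
```

```bash
python3 -c "
from h import *
need(-16,91.5,61)"
```

```text
t 10.05 board xy [-19.3  91.6] z 65.4 yaw-rel(deg, 0=pushing -xb) -0.07 rp [3.131 0.02 ] F [-0.1  0.2  0.3] op 0.101 q [ 0.03  0.77 -0.34  2.02  0.57  0.42  1.19]
shift in tool axes now (cm) [-0.33 -0.01  0.44]  in final axes [-0.33 -0.01  0.44] turn -0.1
```

Emit:
{"api": "jog_arm", "payload": {
  "increments": [-0.2, 0, 0.3, 0, 0, 0, 0.2, 0, 0, 0, 0, 0]
}}

```text
clock: 10.35
ee_pos: [514.1, 53.1, 60.9]
tcp_rot: [3.131, 0.02, -2.778]
wrist_force: [0.8, 0.4, -0.3]
opening: 0.104
```

Emit:
{"api": "jog_arm", "payload": {
  "increments": [0, 0, 0.2, 0, 0, 0, 0, 0]
}}

```text
clock: 10.55
ee_pos: [514.5, 53.2, 59.2]
tcp_rot: [3.132, 0.021, -2.779]
wrist_force: [-0.2, -0.7, 0.2]
opening: 0.102
```

Emit:
{"api": "jog_arm", "payload": {
  "increments": [0, 0, 0.2, 0, 0, 0, 0, 0]
}}

```text
clock: 10.75
ee_pos: [514.7, 53.3, 57.2]
tcp_rot: [3.132, 0.022, -2.779]
wrist_force: [0.5, -0.2, -0.6]
opening: 0.102
```

Emit:
{"api": "jog_arm", "payload": {
  "increments": [0, 0, 0.2, 0, 0, 0, 0, 0]
}}

```text
clock: 10.95
ee_pos: [514.8, 53.3, 55.1]
tcp_rot: [3.132, 0.022, -2.779]
wrist_force: [0.5, 0.0, 0.7]
opening: 0.101
```

```bash
python3 -c "
from h import *
info()
p=shot('side','d5');cv2.imwrite('pics/d5z.png',cv2.resize(p['color'][140:290,290:450,::-1],None,fx=4,fy=4,interpolation=cv2.INTER_CUBIC))"
```

```text
t 10.95 board xy [-17.   91.5] z 55.1 yaw-rel(deg, 0=pushing -xb) -0.08 rp [3.132 0.022] F [0.5 0.  0.7] op 0.101 q [ 0.01  0.79 -0.32  2.02  0.58  0.4   1.18]
```

View pics/d5z.png

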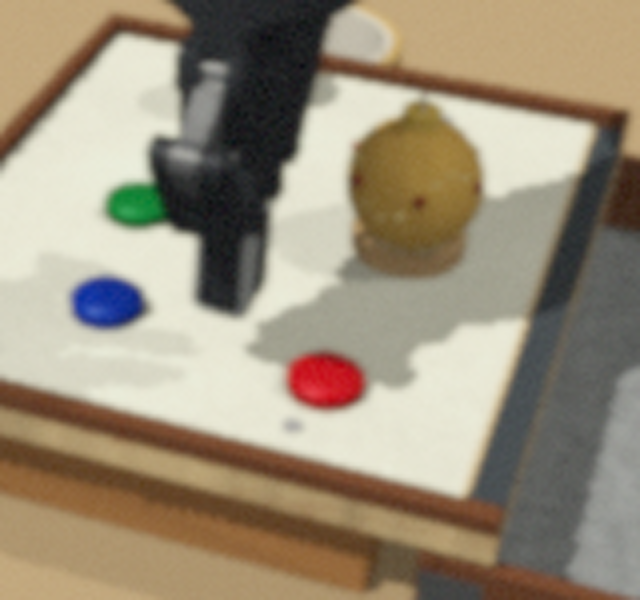

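```bash
python3 -c "
from h import *
p=read_camera('side')
for z in (55,60,65,70,75,80): print(z,((proj(p,[514.8,53.3,z])[0]-[290,140])*4).round(0))
print(proj(p,np.r_[B+RB@[-55,91.5],60]))
"
```

```text
55 [219. 373.]
60 [220. 363.]
65 [220. 352.]
70 [221. 341.]
75 [222. 330.]
80 [222. 319.]
[[369.34481721 236.66043801]]
```

```bash
python3 -c "
from h import *
info()
p=shot('scene','s6');cv2.imwrite('pics/s6z.png',cv2.resize(p['color'][100:250,300:460,::-1],None,fx=4,fy=4,interpolation=cv2.INTER_CUBIC))
for z in (55,60,65,70,75,80,85): print(z,((proj(p,[514.8,53.3,z])[0]-[300,100])*4).round(0))
"
```

```text
t 11.05 board xy [-16.9  91.5] z 55.2 yaw-rel(deg, 0=pushing -xb) -0.08 rp [3.132 0.022] F [ 0.6 -0.2 -0.3] op 0.1 q [ 0.01  0.79 -0.32  2.02  0.58  0.4   1.18]
55 [292. 390.]
60 [293. 384.]
65 [295. 377.]
70 [296. 370.]
75 [297. 363.]
80 [299. 356.]
85 [300. 348.]
```

View pics/s6z.png

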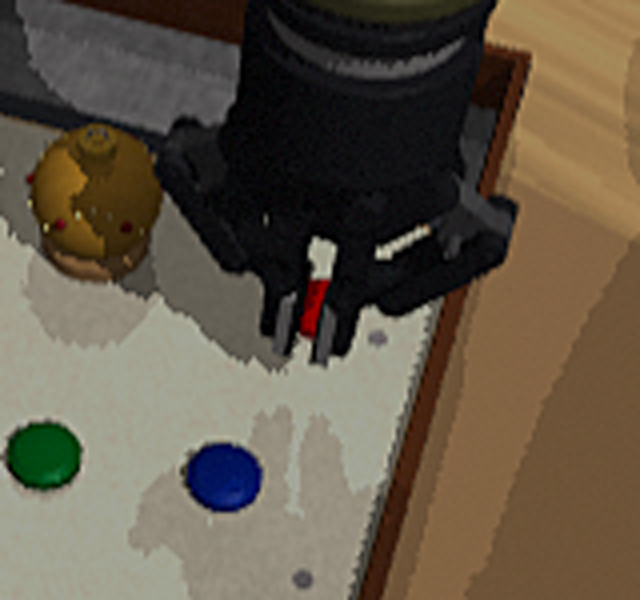

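```bash
python3 -c "
from h import *
a=read_camera('scene');b=read_camera('side')
def P(p): return K(p)@np.c_[cv2.Rodrigues(np.array(p['rvec'],float))[0],np.array(p['tvec'],float).reshape(3)]
def tri(u,v):
    X=cv2.triangulatePoints(P(a),P(b),np.array(u,float).reshape(2,1),np.array(v,float).reshape(2,1));X=(X[:3]/X[3]).ravel();print(X.round(1),(RB.T@(X[:2]-B)).round(1),proj(a,X).round(1),proj(b,X).round(1))
tri((380,190.5),(346.3,216.8))
tri((381,176.2),(370.6,235))
tri((381,176.2),(290+326/4,140+380/4))
"
```

```text
[512.9  59.5  86.8] [-16.6  97.9] [[379.  187.8]] [[344.  218.4]]
[476.8  40.8  64.9] [-56.9  93.4] [[381.  176.1]] [[370.5 235.1]]
[476.1  40.2  64.5] [-57.8  93. ] [[380.9 175.8]] [[371.1 235.3]]
```

```bash
python3 -c "
from h import *
p=shot('wrist','w7')
print(proj(p,[512.9,59.5,86.8]),proj(p,[512.9,59.5,58]))
R=cv2.Rodrigues(np.array(p['rvec'],float))[0];c=-R.T@np.array(p['tvec'],float).reshape(3);print('cam',c,'axis',R[2])
w=lambda b:np.r_[B+RB@b[:2],b[2]]
for b in [(-57,92.5,64),(-130,142,60),(-130,150,68),(-62,-12.5,131)]: print(b,proj(p,w(b)).round(0))
"
```

```text
[[330.71131329 251.13778673]] [[328.28448262 229.86962176]]
cam [448.46862466  26.1757237  229.80477598] axis [ 0.27344887  0.11348372 -0.95516866]
(-57, 92.5, 64) [[320. 167.]]
(-130, 142, 60) [[418.  21.]]
(-130, 150, 68) [[441.  16.]]
(-62, -12.5, 131) [[ 12. 191.]]
```

View pics/w7.png

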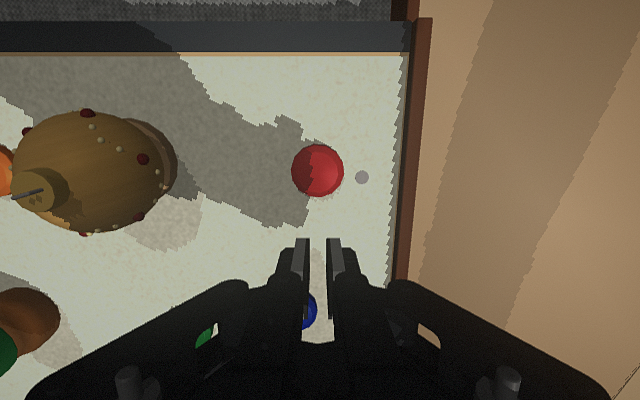

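Red is at (318,170). The fingertips end at row 238, which puts them about 27 mm above the board even though the TCP reads z=55. I'll keep descending until I feel contact.

Emit:
{"api": "jog_arm", "payload": {
  "increments": [0, 0, 0.5, 0, 0, 0, 0.5, 0, 0, 0, 0, 0]
}}

```text
clock: 11.55
ee_pos: [515.3, 53.5, 44.6]
tcp_rot: [3.132, 0.023, -2.779]
wrist_force: [0.5, 0.0, 0.4]
opening: 0.101
```

```bash
python3 -c "
from h import *
info()
p=shot('side','d8');cv2.imwrite('pics/d8z.png',cv2.resize(p['color'][140:290,290:450,::-1],None,fx=4,fy=4,interpolation=cv2.INTER_CUBIC))"
```

```text
t 11.55 board xy [-16.5  91.5] z 44.6 yaw-rel(deg, 0=pushing -xb) -0.09 rp [3.132 0.023] F [0.5 0.  0.4] op 0.101 q [ 0.    0.81 -0.3   2.02  0.59  0.37  1.17]
```

View pics/d8z.png

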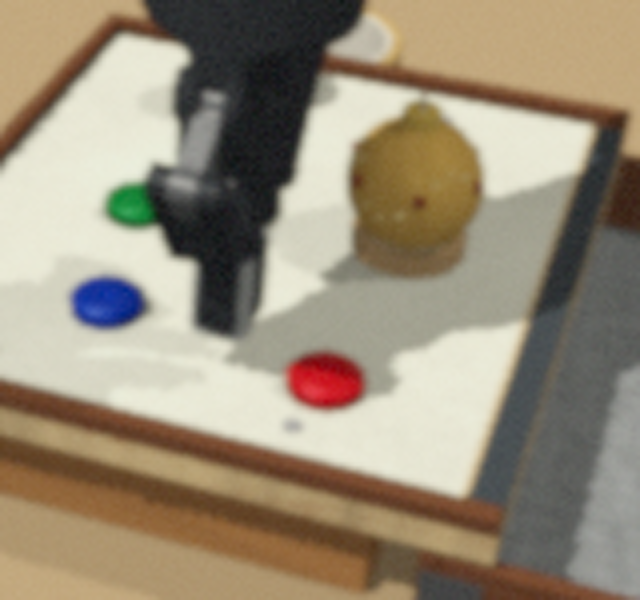

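Emit:
{"api": "jog_arm", "payload": {
  "increments": [0, 0, 0.5, 0, 0, 0, 0.3, 0, 0, 0, 0.2, 0, 0, 0, 0, 0]
}}

```text
clock: 12.0
ee_pos: [515.4, 53.8, 33.7]
tcp_rot: [3.132, 0.022, -2.779]
wrist_force: [-0.3, -0.7, 0.2]
opening: 0.104
```

Emit:
{"api": "jog_arm", "payload": {
  "increments": [0, 0, 0.2, 0, 0, 0, 0, 0]
}}

```text
clock: 12.2
ee_pos: [515.5, 53.9, 31.5]
tcp_rot: [3.132, 0.023, -2.779]
wrist_force: [-0.3, 0.6, -0.8]
opening: 0.098
```

Emit:
{"api": "jog_arm", "payload": {
  "increments": [0, 0, 0.2, 0, 0, 0, 0, 0]
}}

```text
clock: 12.4
ee_pos: [515.7, 53.9, 29.5]
tcp_rot: [3.132, 0.023, -2.779]
wrist_force: [-1.7, 0.1, 0.4]
opening: 0.102
```

```bash
python3 -c "
from h import *
info()
p=shot('side','d9');cv2.imwrite('pics/d9z.png',cv2.resize(p['color'][140:290,290:450,::-1],None,fx=4,fy=4,interpolation=cv2.INTER_CUBIC))"
```

```text
t 12.4 board xy [-16.   91.7] z 29.5 yaw-rel(deg, 0=pushing -xb) -0.08 rp [3.132 0.023] F [-1.7  0.1  0.4] op 0.102 q [-0.02  0.83 -0.28  2.03  0.61  0.34  1.15]
```

View pics/d9z.png

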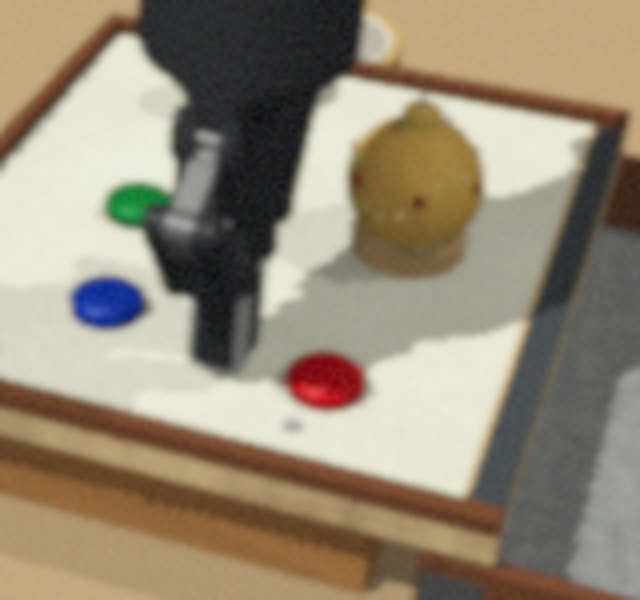

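Emit:
{"api": "jog_arm", "payload": {
  "increments": [0, 0, 0.1, 0, 0, 0, 0, 0]
}}

```text
clock: 12.65
ee_pos: [515.9, 54.0, 28.6]
tcp_rot: [3.132, 0.023, -2.779]
wrist_force: [0.1, 0.1, 1.1]
opening: 0.099
```

Emit:
{"api": "jog_arm", "payload": {
  "increments": [0, 0, 0.1, 0, 0, 0, 0, 0]
}}

```text
clock: 12.85
ee_pos: [516.0, 54.0, 27.6]
tcp_rot: [3.132, 0.023, -2.779]
wrist_force: [-0.3, 0.2, 0.7]
opening: 0.102
```

```bash
python3 -c "
from h import *
info()
p=shot('scene','s9');cv2.imwrite('pics/s9z.png',cv2.resize(p['color'][100:250,300:460,::-1],None,fx=4,fy=4,interpolation=cv2.INTER_CUBIC))
print(((proj(p,np.r_[B+RB@[-16,91.5],60])-[300,100])*4).round(0))
p=shot('side','d9')
print(((proj(p,np.r_[B+RB@[-16,102,],60])-[290,140])*4).round(0))"
```

```text
t 12.85 board xy [-15.7  91.7] z 27.6 yaw-rel(deg, 0=pushing -xb) -0.09 rp [3.132 0.023] F [-0.3  0.2  0.7] op 0.102 q [-0.02  0.84 -0.27  2.03  0.61  0.33  1.15]
[[293. 386.]]
[[208. 378.]]
```

View pics/s9z.png

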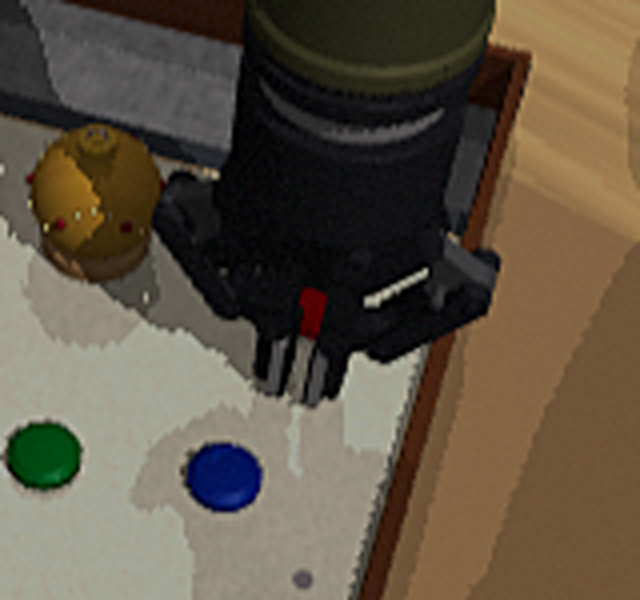

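Emit:
{"api": "jog_arm", "payload": {
  "increments": [0, 0, 0.1, 0, 0, 0, 0, 0]
}}

```text
clock: 13.15
ee_pos: [516.1, 54.0, 26.7]
tcp_rot: [3.132, 0.024, -2.779]
wrist_force: [0.2, 0.1, 0.3]
opening: 0.104
```

Emit:
{"api": "jog_arm", "payload": {
  "increments": [0, 0, 0.1, 0, 0, 0, 0, 0]
}}

```text
clock: 13.35
ee_pos: [516.3, 54.0, 26.1]
tcp_rot: [3.132, 0.024, -2.779]
wrist_force: [-0.2, 0.6, 0.9]
opening: 0.098
```

Emit:
{"api": "jog_arm", "payload": {
  "increments": [0, 0, 0.1, 0, 0, 0, 0, 0]
}}

```text
clock: 13.55
ee_pos: [516.3, 54.0, 26.2]
tcp_rot: [3.133, 0.025, -2.779]
wrist_force: [-0.2, -0.0, 0.9]
opening: 0.102
```

Emit:
{"api": "jog_arm", "payload": {
  "increments": [0, 0, 0.2, 0, 0, 0, 0, 0]
}}

```text
clock: 13.75
ee_pos: [516.6, 54.0, 26.4]
tcp_rot: [3.134, 0.026, -2.779]
wrist_force: [-0.2, 0.7, -0.1]
opening: 0.097
```

Emit:
{"api": "jog_arm", "payload": {
  "increments": [0, 0, -0.2, 0, 0, 0, 0, 0]
}}

```text
clock: 13.95
ee_pos: [516.7, 54.0, 28.4]
tcp_rot: [3.134, 0.027, -2.779]
wrist_force: [-0.8, 0.7, 0.4]
opening: 0.103
```

Emit:
{"api": "jog_arm", "payload": {
  "increments": [0.8, 0, 0, 0, 1, 0, 0, 0, 1, 0, 0, 0, 0, 0, 0, 0]
}}

```text
clock: 14.35
ee_pos: [487.1, 42.8, 26.7]
tcp_rot: [3.134, 0.024, -2.779]
wrist_force: [-0.5, -0.7, 0.2]
opening: 0.102
```

```bash
python3 -c "
from h import *
need(-130,91.5,28)
p=shot('wrist','w10')"
```

```text
t 14.35 board xy [-46.7  91.5] z 26.7 yaw-rel(deg, 0=pushing -xb) -0.11 rp [3.134 0.024] F [-0.5 -0.7  0.2] op 0.102 q [-0.04  0.82 -0.21  2.12  0.65  0.24  1.12]
shift in tool axes now (cm) [ 8.33 -0.02 -0.13]  in final axes [ 8.33 -0.   -0.13] turn -0.1
```

View pics/w10.png

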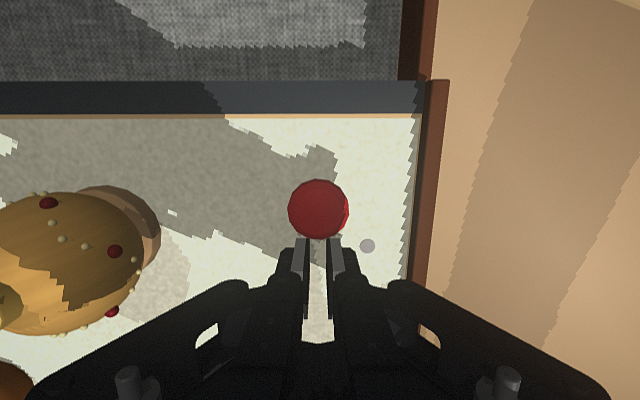

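Red is now nested against both tips at (318,209) and moving. Continuing the push.

Emit:
{"api": "jog_arm", "payload": {
  "increments": [0.8, 0, -0.1, 0, 1, 0, -0.05, 0, 1, 0, -0.05, 0, 1, 0, -0.05, 0, 0, 0, 0, 0]
}}

```text
clock: 14.9
ee_pos: [451.0, 29.6, 28.4]
tcp_rot: [3.133, 0.027, -2.779]
wrist_force: [-0.7, 0.2, 0.5]
opening: 0.098
```

```bash
python3 -c "
from h import *
need(-130,91.5,28)
p=shot('wrist','w11')"
```

```text
t 14.9 board xy [-85.1  92. ] z 28.4 yaw-rel(deg, 0=pushing -xb) -0.12 rp [3.133 0.027] F [-0.7  0.2  0.5] op 0.098 q [-0.08  0.8  -0.12  2.23  0.69  0.12  1.09]
shift in tool axes now (cm) [ 4.49 -0.06  0.04]  in final axes [ 4.49 -0.05  0.04] turn -0.1
```

View pics/w11.png

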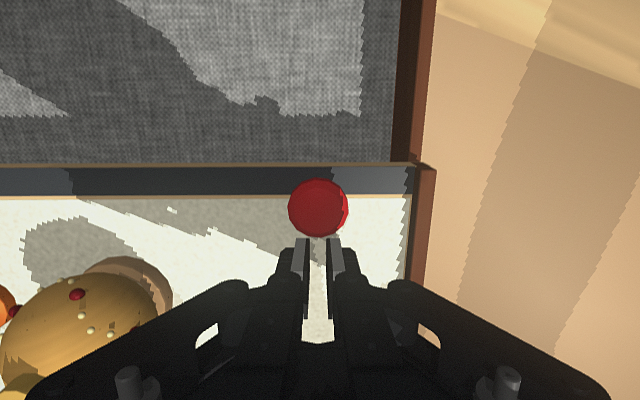

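Emit:
{"api": "jog_arm", "payload": {
  "increments": [0.8, 0, -0.05, 0, 1.6, 0, -0.05, 0, 0, 0, 0, 0]
}}

```text
clock: 15.25
ee_pos: [430.6, 21.5, 29.5]
tcp_rot: [3.132, 0.029, -2.779]
wrist_force: [-0.2, 0.5, 0.3]
opening: 0.1
```

```bash
python3 -c "
from h import *
need(-130,91.5,28)
p=shot('wrist','w12')"
```

```text
t 15.25 board xy [-107.    91.8] z 29.5 yaw-rel(deg, 0=pushing -xb) -0.1 rp [3.132 0.029] F [-0.2  0.5  0.3] op 0.1 q [-0.1   0.79 -0.07  2.29  0.83  0.04  0.95]
shift in tool axes now (cm) [ 2.3  -0.03  0.15]  in final axes [ 2.3  -0.03  0.15] turn -0.1
```

View pics/w12.png

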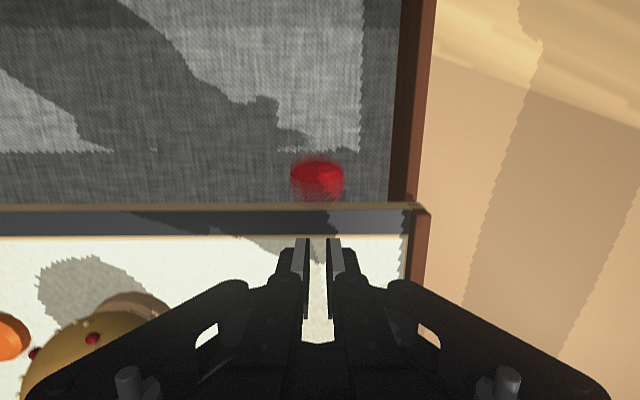

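Red has gone over the edge. Blue is next: lift and move behind it.

Emit:
{"api": "jog_arm", "payload": {
  "increments": [0, 0, -2, 0, 0, 0, -2, 0, -3, -0.3, 0, 0, -4, -0.3, 0, 0, -4, -0.3, 0, 0, -4, -0.3, 0, 0, -2, 0, 0, 0, 0, 0, 0, 0]
}}

```text
clock: 16.1
ee_pos: [607.1, 79.6, 79.8]
tcp_rot: [3.117, 0.047, -2.781]
wrist_force: [0.1, 1.2, -1.1]
opening: 0.099
```

```bash
python3 -c "
from h import *
need(71,78,45)
p=shot('scene','s13');stones(p)"
```

```text
t 16.1 board xy [78.6 83.2] z 79.8 yaw-rel(deg, 0=pushing -xb) -0.21 rp [3.117 0.047] F [ 0.1  1.2 -1.1] op 0.099 q [ 0.1   0.85 -0.52  1.74  0.6   0.66  1.2 ]
shift in tool axes now (cm) [ 0.76 -0.52  3.48]  in final axes [ 0.76 -0.52  3.48] turn -0.2
green [239, 166, 24, 23, 433] [251. 177.] world [ 620. -126.   64.] board [  17.2 -113.3]
green [302, 207, 17, 15, 160] [310. 214.] world [611.  -1.  64.] board [53.5  6.4]
amber [0, 72, 72, 58, 183] [ 35. 100.] world [ 760. -574.   64.] board [ -11.4 -582. ]
amber [408, 140, 17, 50, 135] [416. 164.] world [416.  72.  64.] board [-102.9  144.1]
amber [218, 142, 33, 50, 115] [235. 165.] world [ 620. -165.   64.] board [   3.7 -149.8]
amber [273, 143, 16, 13, 166] [281. 149.] world [ 542. -129.   64.] board [-56.4 -89.1]
amber [382, 209, 24, 69, 211] [394. 243.] world [566. 129.  64.] board [ 57.9 144.1]
amber [202, 219, 173, 62, 485] [288. 250.] world [680.  14.  64.] board [123.1  -3.7]
```

View pics/s13.png

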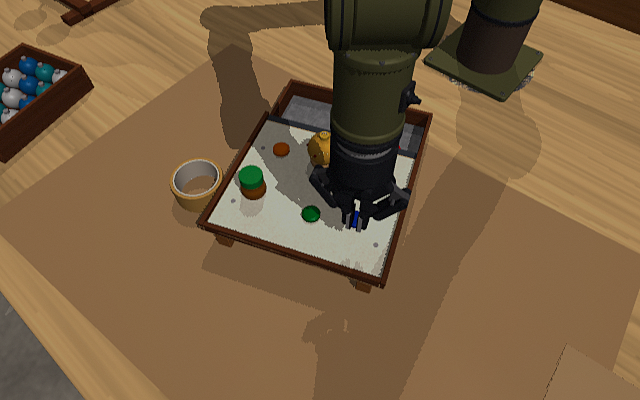

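Emit:
{"api": "jog_arm", "payload": {
  "increments": [0.2, -0.2, 1.5, 0, 0.1, -0.2, 1.2, 0, 0, 0, 1, 0, 0, 0, 0.3, 0, 0, 0, 0, 0]
}}

```text
clock: 16.65
ee_pos: [601.1, 74.1, 37.0]
tcp_rot: [3.117, 0.041, -2.78]
wrist_force: [0.1, 0.5, -0.3]
opening: 0.1
```

```bash
python3 -c "
from h import *
need(71,78,28)
p=shot('wrist','w14')"
```

```text
t 16.65 board xy [71.  80.1] z 37.0 yaw-rel(deg, 0=pushing -xb) -0.17 rp [3.117 0.041] F [ 0.1  0.5 -0.3] op 0.1 q [ 0.08  0.91 -0.47  1.77  0.64  0.58  1.17]
shift in tool axes now (cm) [-0.   -0.21  0.9 ]  in final axes [-0.   -0.21  0.9 ] turn -0.2
```

View pics/w14.png

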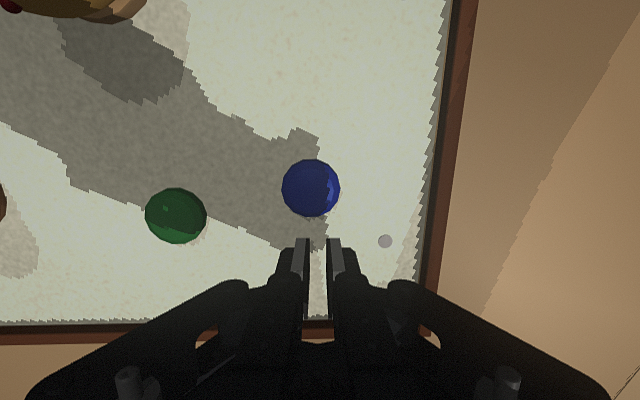

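Blue is at (311,188), about 3 mm left of the jaw centre line at column 318. I'll correct that and lower to contact.

Emit:
{"api": "jog_arm", "payload": {
  "increments": [0, -0.2, 0.4, 0, 0, -0.1, 0.4, 0, 0, 0, 0, 0]
}}

```text
clock: 17.0
ee_pos: [603.3, 71.8, 29.6]
tcp_rot: [3.117, 0.043, -2.78]
wrist_force: [0.4, -0.3, -0.3]
opening: 0.096
```

Emit:
{"api": "jog_arm", "payload": {
  "increments": [0, 0, 0.15, 0, 0, 0, 0, 0]
}}

```text
clock: 17.2
ee_pos: [603.6, 71.9, 28.2]
tcp_rot: [3.117, 0.043, -2.78]
wrist_force: [-0.6, -0.6, 0.7]
opening: 0.099
```

Emit:
{"api": "jog_arm", "payload": {
  "increments": [0, 0, 0.15, 0, 0, 0, 0, 0]
}}

```text
clock: 17.4
ee_pos: [603.8, 72.1, 26.8]
tcp_rot: [3.117, 0.044, -2.78]
wrist_force: [0.3, -0.4, -0.3]
opening: 0.102
```

Emit:
{"api": "jog_arm", "payload": {
  "increments": [0.8, 0, -0.1, 0, 1, 0, -0.07, 0, 1, 0, -0.07, 0, 1, 0, -0.07, 0, 1, 0, -0.07, 0, 0, 0, 0, 0]
}}

```text
clock: 18.0
ee_pos: [552.9, 52.8, 28.9]
tcp_rot: [3.117, 0.041, -2.78]
wrist_force: [-0.8, 0.3, -0.2]
opening: 0.099
```

```bash
python3 -c "
from h import *
need(-107,76,28)
p=shot('wrist','w15')"
```

```text
t 18.0 board xy [18.4 77.4] z 28.9 yaw-rel(deg, 0=pushing -xb) -0.17 rp [3.117 0.041] F [-0.8  0.3 -0.2] op 0.099 q [ 0.09  0.87 -0.41  1.93  0.7   0.44  1.1 ]
shift in tool axes now (cm) [12.54 -0.18  0.09]  in final axes [12.54 -0.14  0.09] turn -0.2
```

View pics/w15.png

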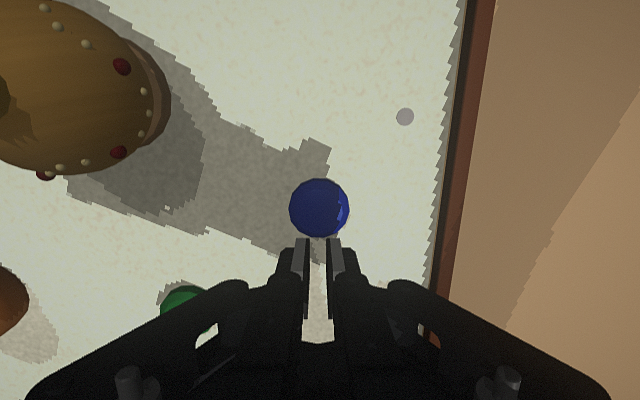

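```bash
python3 -c "
from h import *
a=read_camera('scene');b=read_camera('side')
def P(p): return K(p)@np.c_[cv2.Rodrigues(np.array(p['rvec'],float))[0],np.array(p['tvec'],float).reshape(3)]
def tri(u,v):
    X=cv2.triangulatePoints(P(a),P(b),np.array(u,float).reshape(2,1),np.array(v,float).reshape(2,1));X=(X[:3]/X[3]).ravel();print(X.round(1),(RB.T@(X[:2]-B)).round(1),proj(a,X).round(1),proj(b,X).round(1))
for s in [(497,270),(480,325),(497,255)]:
  for d in [(150,215),(165,285),(155,180)]: print(s,d);tri(np.array(s)/4+[300,100],np.array(d)/4+[290,140])
"
```

```text
(497, 270) (150, 215)
[495.5 114.2 163.9] [-13.3 155.3] [[424.8 169.1]] [[328.9 192.8]]
(497, 270) (165, 285)
[484.4 113.9 145.4] [-23.8 158.9] [[426.  172.2]] [[335.2 208.2]]
(497, 270) (155, 180)
[498.9 112.7 172.2] [-10.7 152.6] [[423.9 166.3]] [[327.8 185.7]]
(480, 325) (150, 215)
[505.3 112.5 153.7] [ -4.8 150.2] [[418.5 177.1]] [[323.9 196.1]]
(480, 325) (165, 285)
[494.1 111.9 134.1] [-15.4 153.6] [[419.6 180.2]] [[330.4 211.9]]
(480, 325) (155, 180)
[508.7 111.1 162.6] [ -2.1 147.6] [[417.6 174.3]] [[322.8 188.8]]
(497, 255) (150, 215)
[493.7 113.6 166.1] [-15.2 155.3] [[425.5 167.2]] [[330.3 191.6]]
(497, 255) (165, 285)
[482.7 113.4 147.8] [-25.6 159. ] [[426.7 170.3]] [[336.6 207. ]]
(497, 255) (155, 180)
[497.1 112.  174.2] [-12.7 152.6] [[424.5 164.4]] [[329.3 184.6]]
```

Triangulation puts the knuckles 62 mm out to each side and at least 70 mm above the board, so they clear the bauble's flank. Continuing with blue.

Emit:
{"api": "jog_arm", "payload": {
  "increments": [0.8, 0, 0, 0, 1, 0, -0.05, 0, 1, 0, -0.05, 0, 1, 0, -0.05, 0, 1, 0, -0.05, 0, 1, 0, -0.05, 0, 1, 0, -0.05, 0, 1, 0, -0.05, 0, 0, 0, 0, 0]
}}

```text
clock: 19.05
ee_pos: [474.7, 24.3, 29.4]
tcp_rot: [3.115, 0.043, -2.781]
wrist_force: [-0.1, -0.8, 0.1]
opening: 0.096
```

```bash
python3 -c "
from h import *
need(-107,76,28)
p=shot('wrist','w16')"
```

```text
t 19.05 board xy [-64.9  78.6] z 29.4 yaw-rel(deg, 0=pushing -xb) -0.23 rp [3.115 0.043] F [-0.1 -0.8  0.1] op 0.096 q [ 0.04  0.81 -0.25  2.17  0.81  0.2   1.  ]
shift in tool axes now (cm) [ 4.21 -0.28  0.14]  in final axes [ 4.21 -0.26  0.14] turn -0.2
```

View pics/w16.png

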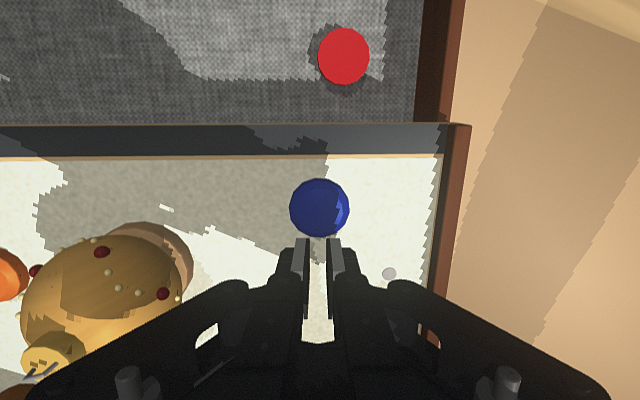

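Red is in the box at (343,55) and blue is nearing the edge.

Emit:
{"api": "jog_arm", "payload": {
  "increments": [0.8, 0, 0.1, 0, 1, 0, 0, 0, 1.2, 0, -0.05, 0, 1.6, 0, -0.05, 0, 0, 0, 0, 0]
}}

```text
clock: 19.6
ee_pos: [438.3, 10.7, 28.8]
tcp_rot: [3.113, 0.051, -2.781]
wrist_force: [-0.4, 0.2, -0.3]
opening: 0.1
```

```bash
python3 -c "
from h import *
need(-107,76,28)
p=shot('wrist','w17')"
```

```text
t 19.6 board xy [-103.7   79. ] z 28.8 yaw-rel(deg, 0=pushing -xb) -0.2 rp [3.113 0.051] F [-0.4  0.2 -0.3] op 0.1 q [-0.02  0.8  -0.12  2.29  1.1   0.05  0.73]
shift in tool axes now (cm) [ 0.33 -0.3   0.08]  in final axes [ 0.33 -0.3   0.08] turn -0.2
```

View pics/w17.png

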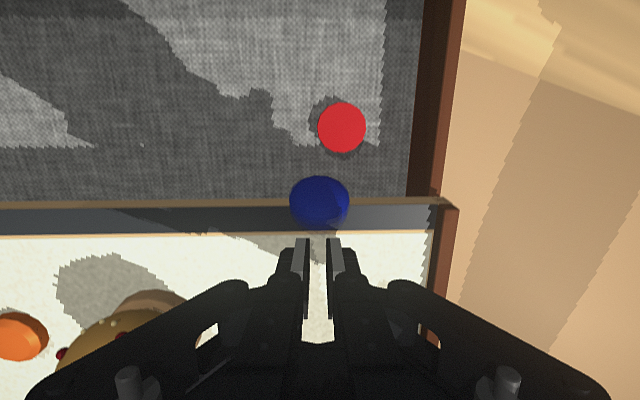

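Emit:
{"api": "jog_arm", "payload": {
  "increments": [0.4, 0, 0, 0, 0.4, 0, 0, 0]
}}

```text
clock: 19.85
ee_pos: [436.3, 10.1, 28.5]
tcp_rot: [3.112, 0.058, -2.783]
wrist_force: [0.1, 0.6, -0.4]
opening: 0.102
```

```bash
python3 -c "
from h import *
need(-107,76,28)
p=shot('wrist','w18')"
```

```text
t 19.85 board xy [-105.8   79.1] z 28.5 yaw-rel(deg, 0=pushing -xb) -0.3 rp [3.112 0.058] F [ 0.1  0.6 -0.4] op 0.102 q [-0.02  0.8  -0.12  2.3   1.54  0.04  0.29]
shift in tool axes now (cm) [ 0.12 -0.31  0.05]  in final axes [ 0.12 -0.31  0.05] turn -0.3
```

View pics/w18.png

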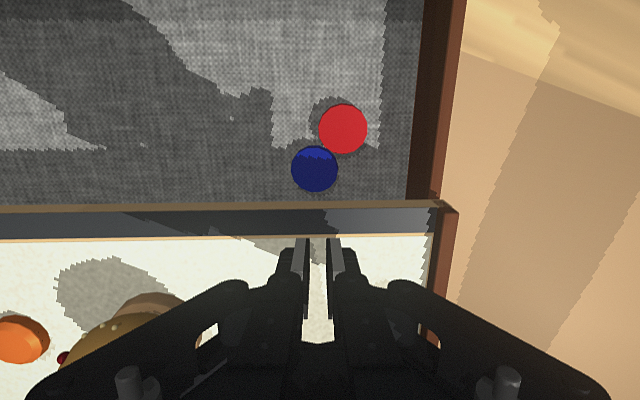

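Red and blue both lie in the box, at (343,128) and (314,168). For green, I'll first push it sideways (+y) clear of the bauble's line, then straight off.

Emit:
{"api": "jog_arm", "payload": {
  "increments": [0, 0, -2, 0, 0, 0, -2, 0, -3, 0, -0.5, 0, -4, 0, -0.5, 0, -4, -0.5, 0, 0, -4, -1, 0, 0, -2, -1, 0, 0, 0, 0, 0, 0]
}}

```text
clock: 20.7
ee_pos: [606.7, 54.6, 82.5]
tcp_rot: [3.085, 0.054, -2.778]
wrist_force: [0.1, 0.1, 0.4]
opening: 0.097
```

Emit:
{"api": "jog_arm", "payload": {
  "increments": [0, 0, 0, 8, 0, 0, 0, 8, 0, 0, 0, 8, 0, 0, 0, 0]
}}

```text
clock: 21.1
ee_pos: [601.2, 60.1, 82.6]
tcp_rot: [3.053, 0.011, 3.076]
wrist_force: [-0.9, 0.9, 0.0]
opening: 0.098
```

```bash
python3 -c "
from h import *
need(60.5,-27,90,-77)"
```

```text
t 21.1 board xy [66.2 67.1] z 82.6 yaw-rel(deg, 0=pushing -xb) -24.63 rp [3.053 0.011] F [-0.9  0.9  0. ] op 0.098 q [ 0.22  0.87 -0.62  1.74  0.61  0.69  0.81]
shift in tool axes now (cm) [-3.4  -8.79 -0.74]  in final axes [-9.04 -2.67 -0.74] turn 52.4
```

Emit:
{"api": "jog_arm", "payload": {
  "increments": [0, 0, 0, 5.5, 0, 0, 0, 5.5, 0, 0, 0, 5.5, 0, 0, 0, 5.5, 0, 0, 0, 5.5, 0, 0, 0, 5.5, 0, 0, 0, 5.5, 0, 0, 0, 5.5, 0, 0, 0, 5.5, 0, 0, 0, 0]
}}

```text
clock: 22.1
ee_pos: [588.4, 69.4, 83.1]
tcp_rot: [3.08, -0.092, 2.227]
wrist_force: [-0.2, -0.4, 0.7]
opening: 0.101
```

```bash
python3 -c "
from h import *
need(60.5,-27,90,-77)"
```

```text
t 22.1 board xy [57.5 80.3] z 83.1 yaw-rel(deg, 0=pushing -xb) -73.27 rp [ 3.08  -0.092] F [-0.2 -0.4  0.7] op 0.101 q [ 0.11  0.83 -0.42  1.76  0.34  0.61  0.2 ]
shift in tool axes now (cm) [-10.36  -2.8   -0.69]  in final axes [-10.52  -2.12  -0.69] turn 3.7
```

Emit:
{"api": "jog_arm", "payload": {
  "increments": [-2, -0.4, 0, 0, -2, -0.4, 0, 0, -2, -0.4, 0, 0, -2, -0.4, 0, 0, -2, -0.4, 0, 0, -1, 0, 0, 0, 0, 0, 0, 0]
}}

```text
clock: 22.8
ee_pos: [637.6, -25.5, 71.0]
tcp_rot: [3.075, -0.105, 2.267]
wrist_force: [0.1, 0.3, -0.2]
opening: 0.1
```

```bash
cat >> h.py <<'E'
from scipy.spatial.transform import Rotation as Ro
def tilt():
    s=state(); z=Ro.from_euler('xyz',s["tcp_rot"]).as_matrix()[:,2]; print("tool z",z.round(3),"tool-z in board",(RB.T@z[:2]).round(3)); return z
E
python3 -c "
from h import *
need(60.5,-27,90,-77);tilt()
p=shot('scene','s20')"
```

```text
t 22.8 board xy [ 69.6 -25.9] z 71.0 yaw-rel(deg, 0=pushing -xb) -70.98 rp [ 3.075 -0.105] F [ 0.1  0.3 -0.2] op 0.1 q [ 0.28  0.91 -0.47  1.59  0.36  0.75  0.41]
shift in tool axes now (cm) [ 0.19 -0.89 -1.9 ]  in final axes [ 0.1  -0.91 -1.9 ] turn 6.0
tool z [-0.016  0.123 -0.992] tool-z in board [0.029 0.121]
```

View pics/s20.png

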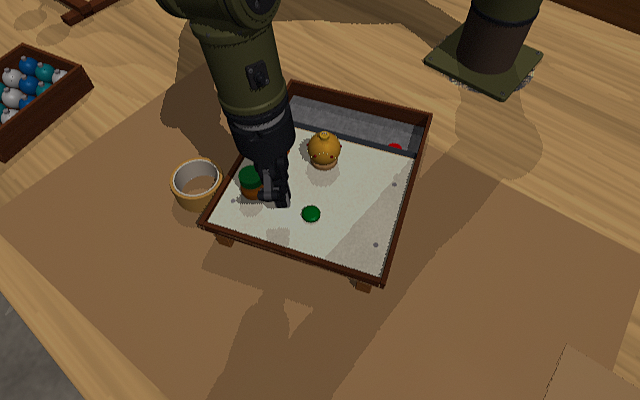

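Emit:
{"api": "jog_arm", "payload": {
  "increments": [-0.3, 0, 1, 0, -0.2, 0, 1, 0, 0, 0, 1, 0, 0, 0, 0.6, 0, 0, 0, 0, 0]
}}

```text
clock: 23.35
ee_pos: [637.0, -18.1, 31.4]
tcp_rot: [3.075, -0.111, 2.277]
wrist_force: [0.3, 0.0, 0.4]
opening: 0.099
```

```bash
python3 -c "
from h import *
info();tilt()
p=shot('wrist','w21')"
```

```text
t 23.35 board xy [ 71.7 -18.8] z 31.4 yaw-rel(deg, 0=pushing -xb) -70.4 rp [ 3.075 -0.111] F [0.3 0.  0.4] op 0.099 q [ 0.26  0.97 -0.45  1.6   0.38  0.68  0.39]
tool z [-0.021  0.127 -0.992] tool-z in board [0.026 0.126]
```

View pics/w21.png

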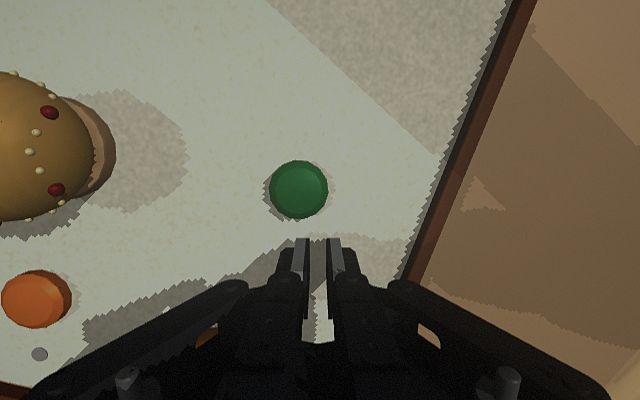

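Green is at (299,190), about 9 mm left of the jaw line. I'll correct that, lower, and push.

Emit:
{"api": "jog_arm", "payload": {
  "increments": [0, -0.5, 0, 0, 0, -0.4, 0.2, 0, 0, 0, 0.2, 0, 0, 0, 0, 0]
}}

```text
clock: 23.8
ee_pos: [630.2, -24.0, 27.9]
tcp_rot: [3.074, -0.109, 2.277]
wrist_force: [1.3, 0.1, -0.2]
opening: 0.101
```

Emit:
{"api": "jog_arm", "payload": {
  "increments": [0, 0, 0.15, 0, 0, 0, 0, 0]
}}

```text
clock: 24.0
ee_pos: [630.5, -24.1, 27.6]
tcp_rot: [3.073, -0.108, 2.277]
wrist_force: [-0.7, 0.2, -0.0]
opening: 0.099
```

```bash
python3 -c "
from h import *
info();tilt()
p=shot('wrist','w22');p=shot('side','d22');cv2.imwrite('pics/d22z.png',cv2.resize(p['color'][110:260,280:440,::-1],None,fx=4,fy=4,interpolation=cv2.INTER_CUBIC))"
```

```text
t 24.0 board xy [ 63.5 -22.1] z 27.6 yaw-rel(deg, 0=pushing -xb) -70.44 rp [ 3.073 -0.108] F [-0.7  0.2 -0. ] op 0.099 q [ 0.27  0.96 -0.44  1.62  0.39  0.66  0.39]
tool z [-0.018  0.126 -0.992] tool-z in board [0.028 0.125]
```

View pics/w22.png

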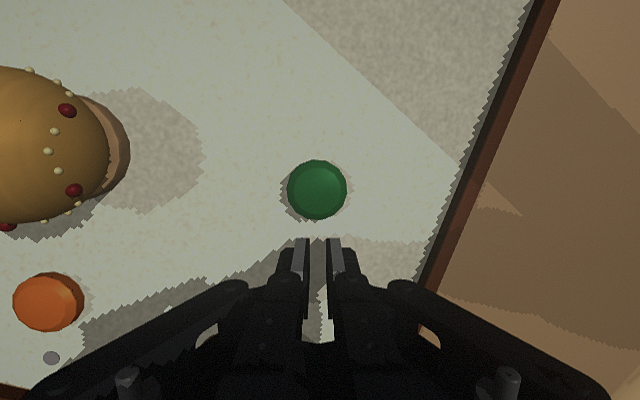

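View pics/d22z.png

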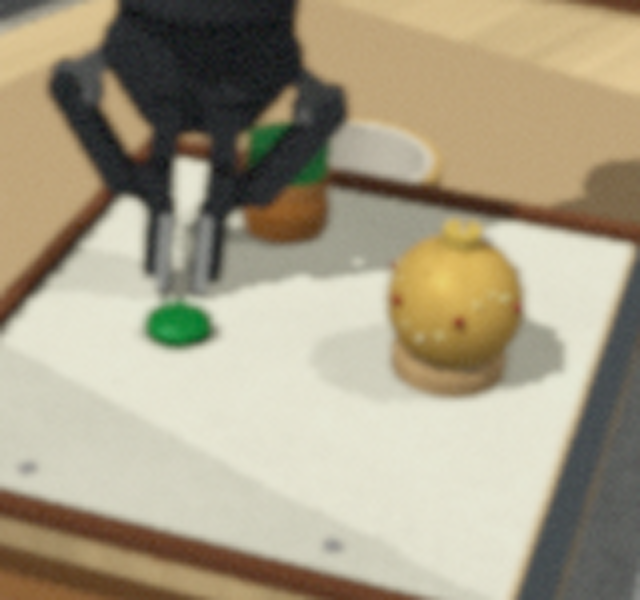

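Green is centred at (317,190) and the fingers straddle its centre line. Pushing about 8.5 cm.

Emit:
{"api": "jog_arm", "payload": {
  "increments": [0.8, 0, 0.02, 0, 1, 0, 0.08, 0, 1, 0, 0.08, 0, 1, 0, 0.08, 0, 0, 0, 0, 0]
}}

```text
clock: 24.6
ee_pos: [603.3, 9.1, 28.7]
tcp_rot: [3.073, -0.11, 2.278]
wrist_force: [-0.3, 0.7, 0.1]
opening: 0.098
```

```bash
python3 -c "
from h import *
info();tilt()
p=shot('wrist','w23')"
```

```text
t 24.6 board xy [49.9 18.6] z 28.7 yaw-rel(deg, 0=pushing -xb) -70.33 rp [ 3.073 -0.11 ] F [-0.3  0.7  0.1] op 0.098 q [ 0.22  0.93 -0.43  1.72  0.39  0.58  0.33]
tool z [-0.019  0.128 -0.992] tool-z in board [0.028 0.126]
```

View pics/w23.png

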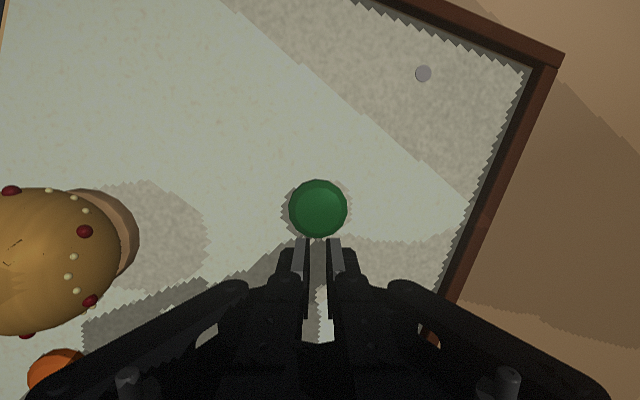

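Emit:
{"api": "jog_arm", "payload": {
  "increments": [0.8, 0, 0.15, 0, 1, 0, 0.1, 0, 1, 0, 0.1, 0, 1, 0, 0.1, 0, 0.9, 0, 0.1, 0, 0, 0, 0, 0]
}}

```text
clock: 25.25
ee_pos: [571.2, 47.5, 28.3]
tcp_rot: [3.072, -0.108, 2.277]
wrist_force: [-0.6, -0.2, 0.6]
opening: 0.098
```

```bash
python3 -c "
from h import *
info();tilt()
p=shot('wrist','w24')
print((RB.T@(ray(p,(318,208),66)[:2]-B)).round(1))"
```

```text
t 25.25 board xy [33.6 66. ] z 28.3 yaw-rel(deg, 0=pushing -xb) -70.4 rp [ 3.072 -0.108] F [-0.6 -0.2  0.6] op 0.098 q [ 0.15  0.9  -0.4   1.83  0.39  0.49  0.24]
tool z [-0.017  0.127 -0.992] tool-z in board [0.029 0.125]
[25.9 85.5]
```

View pics/w24.png

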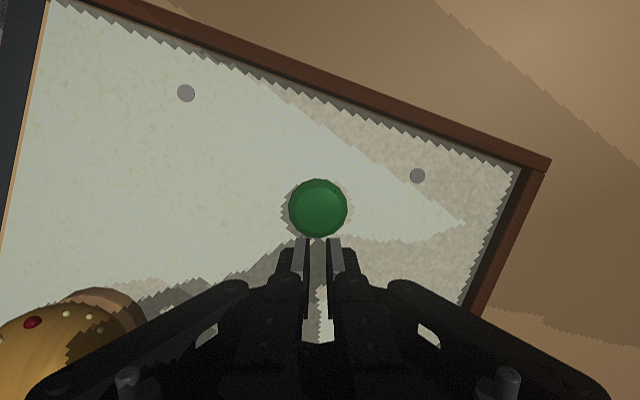

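Green is now at about (26,85) on the board. Lifting and turning back for the straight push.

Emit:
{"api": "jog_arm", "payload": {
  "increments": [-0.5, 0, -2, 0, 0, 0, -2, 0, 0, 0, -1, 0, -1, 2, 0, -6, -1, 2, 0, -6, 0, 0, 0, -6, 0, 0, 0, -6, 0, 0, 0, -6, 0, 0, 0, -6, 0, 0, 0, 0]
}}

```text
clock: 26.3
ee_pos: [621.2, 44.9, 78.1]
tcp_rot: [3.025, -0.043, 2.922]
wrist_force: [-0.0, -0.3, -0.3]
opening: 0.098
```

```bash
python3 -c "
from h import *
need(65,85,80);tilt()"
```

```text
t 26.3 board xy [79.4 45.7] z 78.1 yaw-rel(deg, 0=pushing -xb) -33.44 rp [ 3.025 -0.043] F [-0.  -0.3 -0.3] op 0.098 q [ 0.26  0.91 -0.63  1.64  0.54  0.76  0.78]
shift in tool axes now (cm) [ 3.37  2.48 -0.19]  in final axes [ 1.44  3.93 -0.19] turn -33.4
tool z [-0.017  0.123 -0.992] tool-z in board [0.028 0.121]
```

Emit:
{"api": "jog_arm", "payload": {
  "increments": [0.8, 1, 0, -6, 0, 1, 0, -6, 0, 1, 0, -6, 0, 0.5, 0, -6, 0, 0, 0, -6, 0, 0, 0, -3, 0, 0, 0, 0]
}}

```text
clock: 27.0
ee_pos: [616.1, 79.6, 81.0]
tcp_rot: [3.022, 0.025, -2.788]
wrist_force: [0.2, -0.0, 0.5]
opening: 0.098
```

```bash
python3 -c "
from h import *
need(63,89,80);tilt();p=shot('wrist','w25')"
```

```text
t 27.0 board xy [87. 80.] z 81.0 yaw-rel(deg, 0=pushing -xb) -0.63 rp [3.022 0.025] F [ 0.2 -0.   0.5] op 0.098 q [ 0.27  0.95 -0.77  1.65  0.68  0.82  1.18]
shift in tool axes now (cm) [2.41 0.87 0.1 ]  in final axes [2.4 0.9 0.1] turn -0.6
tool z [-0.018  0.12  -0.993] tool-z in board [0.026 0.119]
```

View pics/w25.png

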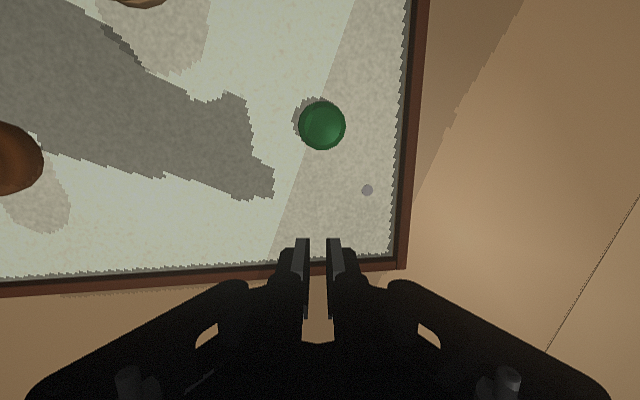

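Emit:
{"api": "jog_arm", "payload": {
  "increments": [1, 0.2, 0.5, 0, 1, 0.1, 1, 0, 0, 0, 1.2, 0, 0, 0, 1.2, 0, 0, 0, 0.7, 0, 0, 0, 0, 0]
}}

```text
clock: 27.65
ee_pos: [596.9, 80.4, 32.3]
tcp_rot: [3.024, 0.025, -2.803]
wrist_force: [-0.1, -1.3, -0.4]
opening: 0.103
```

```bash
python3 -c "
from h import *
need(63,89,28);tilt();p=shot('wrist','w26')"
```

```text
t 27.65 board xy [69.4 87.5] z 32.3 yaw-rel(deg, 0=pushing -xb) -1.44 rp [3.024 0.025] F [-0.1 -1.3 -0.4] op 0.103 q [ 0.25  0.99 -0.71  1.73  0.75  0.7   1.1 ]
shift in tool axes now (cm) [0.64 0.13 0.43]  in final axes [0.64 0.15 0.43] turn -1.4
tool z [-0.016  0.119 -0.993] tool-z in board [0.027 0.117]
```

View pics/w26.png

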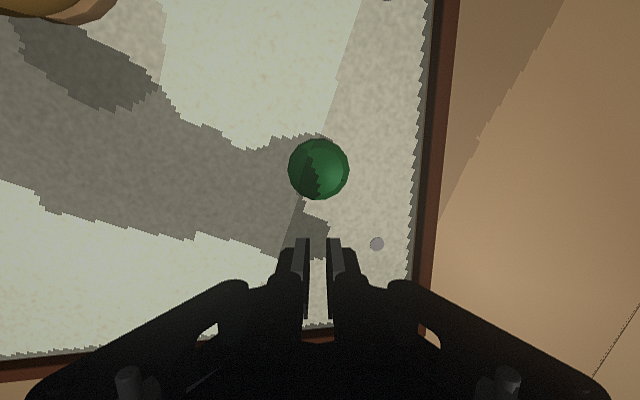

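Emit:
{"api": "jog_arm", "payload": {
  "increments": [0, 0, 0.2, -1.4, 0, 0, 0.1, 0, 0, 0, 0, 0]
}}

```text
clock: 28.0
ee_pos: [598.4, 81.4, 30.3]
tcp_rot: [3.024, 0.03, -2.777]
wrist_force: [1.1, -0.1, -0.1]
opening: 0.101
```

Emit:
{"api": "jog_arm", "payload": {
  "increments": [0, 0, 0.1, 0, 0, 0, 0, 0]
}}

```text
clock: 28.2
ee_pos: [598.8, 81.5, 29.7]
tcp_rot: [3.024, 0.031, -2.777]
wrist_force: [-0.4, 0.4, 0.7]
opening: 0.1
```

Emit:
{"api": "jog_arm", "payload": {
  "increments": [0, 0, 0.1, 0, 0, 0, 0, 0]
}}

```text
clock: 28.4
ee_pos: [599.0, 81.6, 28.9]
tcp_rot: [3.025, 0.032, -2.777]
wrist_force: [-0.4, 0.1, 0.4]
opening: 0.1
```

Emit:
{"api": "jog_arm", "payload": {
  "increments": [0.8, 0, -0.03, 0, 1, 0, -0.05, 0, 1, 0, -0.05, 0, 1, 0, -0.05, 0, 1, 0, -0.05, 0, 1, 0, -0.05, 0, 1, 0, -0.05, 0, 0, 0, 0, 0]
}}

```text
clock: 29.2
ee_pos: [526.7, 53.4, 30.5]
tcp_rot: [3.025, 0.028, -2.777]
wrist_force: [0.4, 0.0, -0.2]
opening: 0.101
```

```bash
python3 -c "
from h import *
need(-105,89,28);tilt();p=shot('wrist','w27')"
```

```text
t 29.2 board xy [-5.9 87.3] z 30.5 yaw-rel(deg, 0=pushing -xb) -0.0 rp [3.025 0.028] F [ 0.4  0.  -0.2] op 0.101 q [ 0.28  0.92 -0.66  1.95  0.84  0.54  1.02]
shift in tool axes now (cm) [9.91 0.17 0.25]  in final axes [9.91 0.17 0.25] turn -0.0
tool z [-0.016  0.119 -0.993] tool-z in board [0.028 0.117]
```

View pics/w27.png

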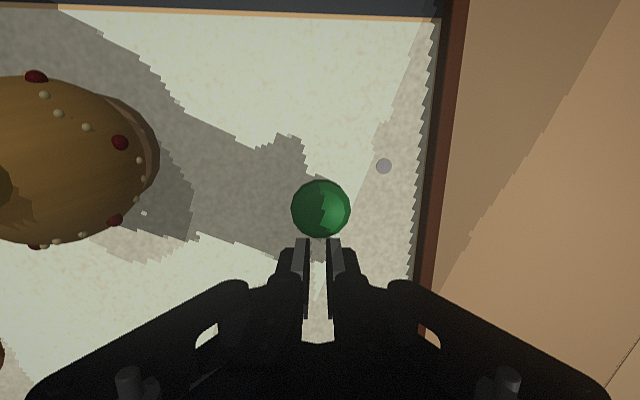

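Emit:
{"api": "jog_arm", "payload": {
  "increments": [0.6, 0, 0.1, 0, 1, 0.03, 0, 0, 1, 0.03, -0.02, 0, 1, 0.03, -0.02, 0, 1, 0.03, -0.03, 0, 1, 0, -0.03, 0, 0, 0, 0, 0]
}}

```text
clock: 29.95
ee_pos: [472.5, 35.4, 30.0]
tcp_rot: [3.023, 0.034, -2.778]
wrist_force: [-0.0, -0.7, 0.5]
opening: 0.101
```

```bash
python3 -c "
from h import *
need(-105,89,28);tilt();p=shot('wrist','w28')"
```

```text
t 29.95 board xy [-63.   89.8] z 30.0 yaw-rel(deg, 0=pushing -xb) -0.02 rp [3.023 0.034] F [-0.  -0.7  0.5] op 0.101 q [ 0.27  0.87 -0.57  2.12  0.93  0.38  0.92]
shift in tool axes now (cm) [ 4.2  -0.08  0.2 ]  in final axes [ 4.2  -0.08  0.2 ] turn -0.0
tool z [-0.011  0.123 -0.992] tool-z in board [0.034 0.118]
```

View pics/w28.png

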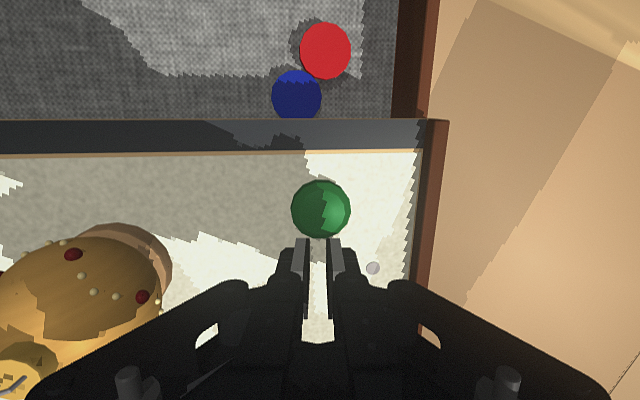

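Emit:
{"api": "jog_arm", "payload": {
  "increments": [0.6, 0, 0.1, 0, 1, 0, 0, 0, 1, 0, -0.02, 0, 1, 0, -0.02, 0, 1, 0, -0.03, 0, 0.6, 0, -0.03, 0, 0, 0, 0, 0]
}}

```text
clock: 30.7
ee_pos: [430.3, 21.4, 29.5]
tcp_rot: [3.018, 0.051, -2.778]
wrist_force: [0.0, 0.7, 0.7]
opening: 0.098
```

```bash
python3 -c "
from h import *
need(-105,89,28);tilt();p=shot('wrist','w29')"
```

```text
t 30.7 board xy [-107.4   91.8] z 29.5 yaw-rel(deg, 0=pushing -xb) -0.05 rp [3.018 0.051] F [0.  0.7 0.7] op 0.098 q [ 0.21  0.82 -0.41  2.26  1.09  0.18  0.78]
shift in tool axes now (cm) [-0.24 -0.28  0.15]  in final axes [-0.24 -0.28  0.15] turn -0.1
tool z [ 0.004  0.133 -0.991] tool-z in board [0.051 0.123]
```

View pics/w29.png

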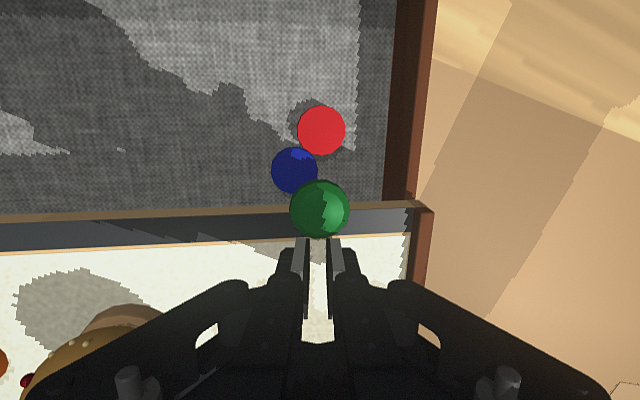

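Emit:
{"api": "jog_arm", "payload": {
  "increments": [0.7, 0, 0, 0, 0.8, 0, -0.05, 0, 0, 0, 0, 0]
}}

```text
clock: 31.05
ee_pos: [416.8, 16.0, 28.5]
tcp_rot: [3.018, 0.051, -2.779]
wrist_force: [0.0, -0.6, -0.5]
opening: 0.097
```

```bash
python3 -c "
from h import *
info();tilt();p=shot('wrist','w30')"
```

```text
t 31.05 board xy [-121.8   91.6] z 28.5 yaw-rel(deg, 0=pushing -xb) -0.08 rp [3.018 0.051] F [ 0.  -0.6 -0.5] op 0.097 q [ 0.16  0.81 -0.32  2.3   1.16  0.1   0.72]
tool z [ 0.003  0.133 -0.991] tool-z in board [0.051 0.123]
```

View pics/w30.png

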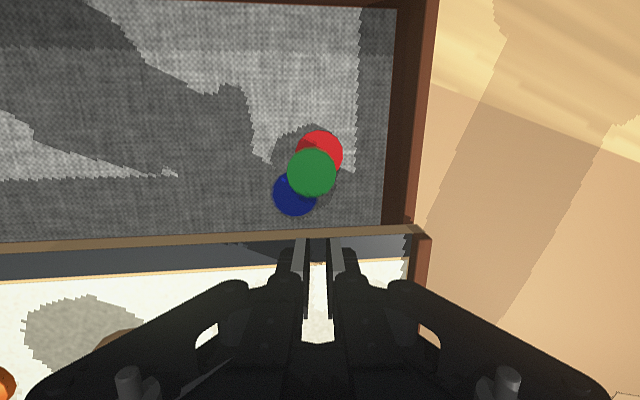

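Green came to rest on top of red and blue, inside the box. For amber I'll lift high enough to pass over the bauble.

Emit:
{"api": "jog_arm", "payload": {
  "increments": [0, 0, -2, 0, 0, 0, -3, 0, -1, 0, -3, 0, -1, 0, -3, 0, -1, 0, -1, 0, 0, 0, 0, 0]
}}

```text
clock: 31.7
ee_pos: [446.7, 11.9, 153.5]
tcp_rot: [3.014, 0.046, -2.778]
wrist_force: [-0.6, -0.5, 0.1]
opening: 0.098
```

```bash
python3 -c "
from h import *
need(-25,-92,135);tilt()"
```

```text
t 31.7 board xy [-95.4  77. ] z 153.5 yaw-rel(deg, 0=pushing -xb) -0.05 rp [3.014 0.046] F [-0.6 -0.5  0.1] op 0.098 q [ 0.54  0.68 -0.9   2.11  0.67  0.65  1.15]
shift in tool axes now (cm) [ -7.05 -16.9    1.85]  in final axes [ -7.04 -16.9    1.85] turn -0.0
tool z [-0.002  0.135 -0.991] tool-z in board [0.046 0.127]
```

Emit:
{"api": "jog_arm", "payload": {
  "increments": [-1, -2, -0.2, 0, -1, -2, -0.2, 0, -1, -2, -0.2, 0, -1, -2, -0.2, 0, -1, -2, -0.2, 0, -1, -2, -0.2, 0, -1, -2, -0.2, 0, 0, -2, -0.2, 0, 0, -1, 0, 0, 0, 0, 0, 0]
}}

```text
clock: 32.7
ee_pos: [568.1, -126.9, 140.1]
tcp_rot: [3.005, 0.027, -2.772]
wrist_force: [-0.7, -0.3, -0.3]
opening: 0.095
```

```bash
python3 -c "
from h import *
need(-25,-98,135);tilt();p=shot('wrist','w31')"
```

```text
t 32.7 board xy [-31.4 -95.9] z 140.1 yaw-rel(deg, 0=pushing -xb) 0.3 rp [3.005 0.027] F [-0.7 -0.3 -0.3] op 0.095 q [ 0.7   0.88 -0.91  1.67  0.64  0.97  1.54]
shift in tool axes now (cm) [-0.64 -0.22  0.51]  in final axes [-0.64 -0.21  0.51] turn 0.3
tool z [-0.025  0.137 -0.99 ] tool-z in board [0.026 0.136]
```

View pics/w31.png

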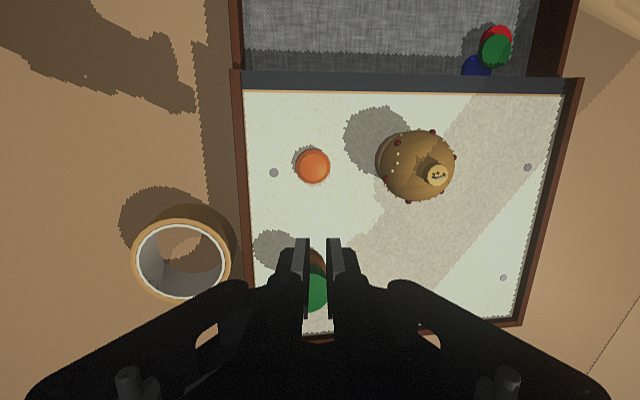

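Emit:
{"api": "jog_arm", "payload": {
  "increments": [-0.2, 0, 1, 0, -0.2, 0, 1.5, 0, 0, 0, 1.5, 0, 0, 0, 1.5, 0, 0, 0, 0, 0]
}}

```text
clock: 33.25
ee_pos: [566.9, -110.3, 81.0]
tcp_rot: [3.001, 0.024, -2.762]
wrist_force: [-0.0, -0.2, -0.0]
opening: 0.1
```

```bash
python3 -c "
from h import *
s=info();z=tilt();t=s['ee_pos']-34*z;print('tips',(RB.T@(t[:2]-B)).round(1),t[2])
p=shot('wrist','w32')
p=shot('scene','s32')
print((RB.T@(ray(p,(281,148.6),64)[:2]-B)).round(1))"
```

```text
t 33.25 board xy [-26.6 -79.9] z 81.0 yaw-rel(deg, 0=pushing -xb) 0.87 rp [3.001 0.024] F [-0.  -0.2 -0. ] op 0.1 q [ 0.65  0.95 -0.85  1.72  0.72  0.86  1.47]
tool z [-0.03   0.139 -0.99 ] tool-z in board [0.022 0.141]
tips [-27.4 -84.7] 114.68866006964848
[-57.2 -88.8]
```

View pics/w32.png

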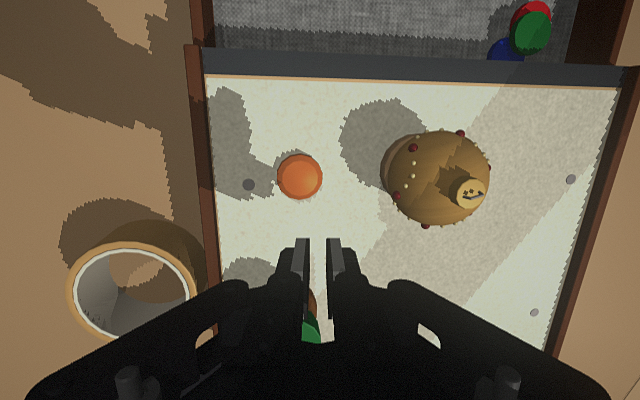

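View pics/s32.png

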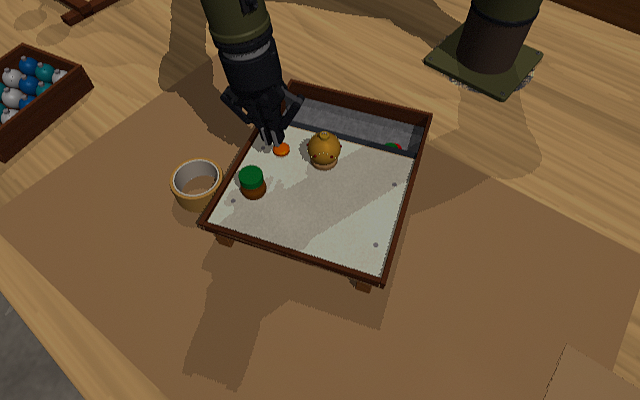

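Emit:
{"api": "jog_arm", "payload": {
  "increments": [-0.2, -0.4, 0.5, 0.5, 0, -0.4, 1, 0, 0, -0.4, 1.2, 0, 0, 0, 1.2, 0, 0, 0, 0.3, 0, 0, 0, 0, 0]
}}

```text
clock: 33.95
ee_pos: [575.4, -115.7, 37.1]
tcp_rot: [3.003, 0.028, -2.773]
wrist_force: [-1.9, 0.1, 0.1]
opening: 0.098
```

```bash
python3 -c "
from h import *
s=info();z=tilt();t=s['ee_pos']-34*z;print('tips',(RB.T@(t[:2]-B)).round(1),t[2])
p=shot('wrist','w33')"
```

```text
t 33.95 board xy [-20.6 -88.1] z 37.1 yaw-rel(deg, 0=pushing -xb) 0.24 rp [3.003 0.028] F [-1.9  0.1  0.1] op 0.098 q [ 0.63  1.01 -0.81  1.72  0.77  0.8   1.44]
tool z [-0.024  0.139 -0.99 ] tool-z in board [0.027 0.138]
tips [-21.5 -92.7] 70.75147335320216
```

View pics/w33.png

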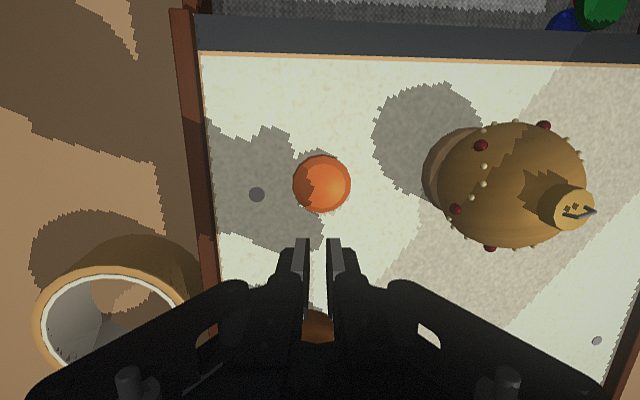

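Amber is at (322,183), lined up with the jaws. Lowering to the board.

Emit:
{"api": "jog_arm", "payload": {
  "increments": [0, 0, 0.4, 0, 0, 0, 0.2, 0, 0, 0, 0, 0]
}}

```text
clock: 34.3
ee_pos: [575.8, -114.5, 31.7]
tcp_rot: [3.004, 0.03, -2.773]
wrist_force: [-1.3, 0.3, -0.6]
opening: 0.097
```

Emit:
{"api": "jog_arm", "payload": {
  "increments": [0, 0, 0.15, 0, 0, 0, 0, 0]
}}

```text
clock: 34.5
ee_pos: [576.1, -114.3, 30.4]
tcp_rot: [3.004, 0.03, -2.773]
wrist_force: [-0.1, 1.1, -0.2]
opening: 0.104
```

Emit:
{"api": "jog_arm", "payload": {
  "increments": [0, 0, 0.1, 0, 0, 0, 0, 0]
}}

```text
clock: 34.7
ee_pos: [576.2, -114.2, 29.6]
tcp_rot: [3.004, 0.03, -2.773]
wrist_force: [0.3, 0.2, 0.4]
opening: 0.098
```

Emit:
{"api": "jog_arm", "payload": {
  "increments": [0.8, 0, -0.03, 0, 1, 0, -0.04, 0, 1, 0, -0.04, 0, 1, 0, -0.04, 0, 0, 0, 0, 0]
}}

```text
clock: 35.2
ee_pos: [536.7, -129.8, 30.0]
tcp_rot: [3.004, 0.029, -2.773]
wrist_force: [-0.2, 0.6, 0.6]
opening: 0.102
```

```bash
python3 -c "
from h import *
s=info();z=tilt()
p=shot('wrist','w34')"
```

```text
t 35.2 board xy [-61.8 -87.4] z 30.0 yaw-rel(deg, 0=pushing -xb) 0.23 rp [3.004 0.029] F [-0.2  0.6  0.6] op 0.102 q [ 0.67  0.99 -0.79  1.83  0.81  0.72  1.41]
tool z [-0.022  0.138 -0.99 ] tool-z in board [0.028 0.137]
```

View pics/w34.png

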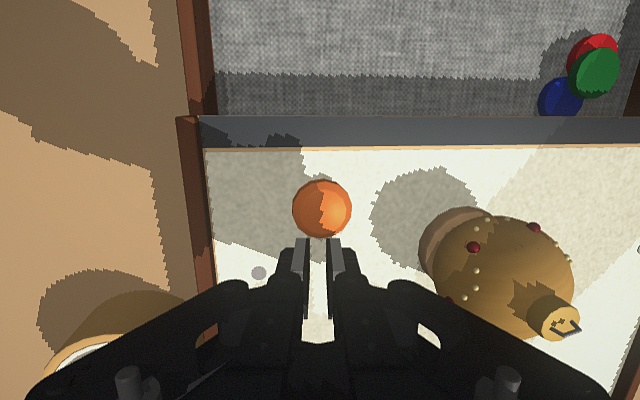

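Amber is moving, at (322,208), and there is room to the bauble. I'll push on over the edge.

Emit:
{"api": "jog_arm", "payload": {
  "increments": [0.6, 0, 0.05, 0, 1, 0, -0.02, 0, 1, 0, -0.03, 0, 1, 0, -0.03, 0, 1, 0, -0.03, 0, 1, 0, -0.03, 0, 0.6, 0, -0.03, 0, 0, 0, 0, 0]
}}

```text
clock: 36.05
ee_pos: [475.6, -153.5, 29.9]
tcp_rot: [3.004, 0.033, -2.774]
wrist_force: [0.6, 0.2, 0.4]
opening: 0.102
```

```bash
python3 -c "
from h import *
s=info();z=tilt()
p=shot('wrist','w35')"
```

```text
t 36.05 board xy [-127.3  -87.8] z 29.9 yaw-rel(deg, 0=pushing -xb) 0.21 rp [3.004 0.033] F [0.6 0.2 0.4] op 0.102 q [ 0.75  0.95 -0.76  1.98  0.87  0.62  1.39]
tool z [-0.019  0.139 -0.99 ] tool-z in board [0.032 0.137]
```

View pics/w35.png

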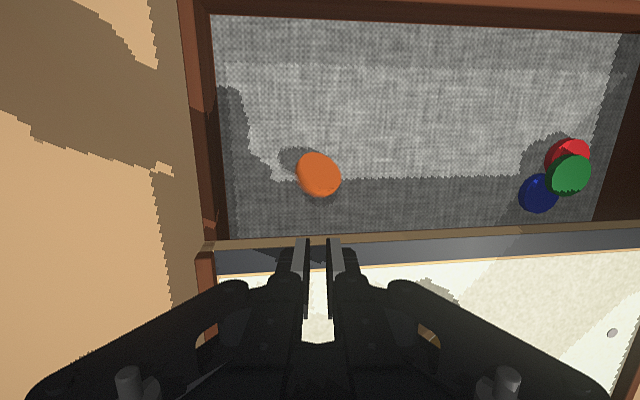

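Amber is in the box at (318,175). I'll lift straight up, clear of everything, and check all positions.

Emit:
{"api": "jog_arm", "payload": {
  "increments": [0, 0, -2, 0, 0, 0, -3, 0, 0, 0, -3, 0, 0, 0, -3, 0, 0, 0, -3, 0, -1, -3, 0, 0, 0, -3, 0, 0, 0, -3, 0, 0, 0, -3, 0, 0, 0, 0, 0, 0]
}}

```text
clock: 37.1
ee_pos: [535.3, -282.0, 156.7]
tcp_rot: [3.003, 0.033, -2.767]
wrist_force: [0.3, 0.2, -1.2]
opening: 0.1
```

Run:
```python
from h import *
info()
for n in("scene","side"):
    p=shot(n,n+"F")
    for k,z in dict(bauble=92,jar=83,tape=22).items():
        for r in masks_of(p,k)[:1]:
            v,u=np.nonzero(r["region"]); print(n,k,round(r["conf"],2),np.round([u.mean(),v.mean()],1),np.round(ray(p,(u.mean(),v.mean()),z),1))
    for r in place_of(p,"catch_box")[:1]: print(n,"box",r["conf"],r["uv"],ray(p,r["uv"],0).round(1))
p=shot("wrist","wF")
```

```text
t 37.1 board xy [-117.3 -229.1] z 156.7 yaw-rel(deg, 0=pushing -xb) 0.57 rp [3.003 0.033] F [ 0.3  0.2 -1.2] op 0.1 q [ 0.94  0.91 -0.94  1.55  0.64  1.1   1.83]
scene bauble 0.83 [323.5 147.4] [509.2 -58.7  92. ]
scene jar 0.67 [251.9 182. ] [ 634.1 -104.6   83. ]
scene tape 0.98 [195. 182.] [ 674.4 -220.    22. ]
scene box 0.9 [345.2, 137.1] [398.8 -93.1   0. ]
side bauble 0.67 [393.1 184.4] [511.  -61.3  92. ]
side jar 0.68 [350.5 155.4] [ 635.5 -104.8   83. ]
side tape 0.53 [374.8 147.3] [ 693.2 -264.6   22. ]
side box 0.58 [456.5, 251.3] [395.8 -90.9   0. ]
```

View pics/sideF.png

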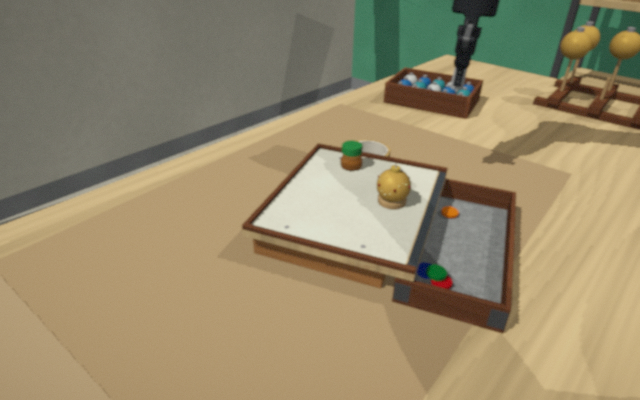

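View pics/sceneF.png

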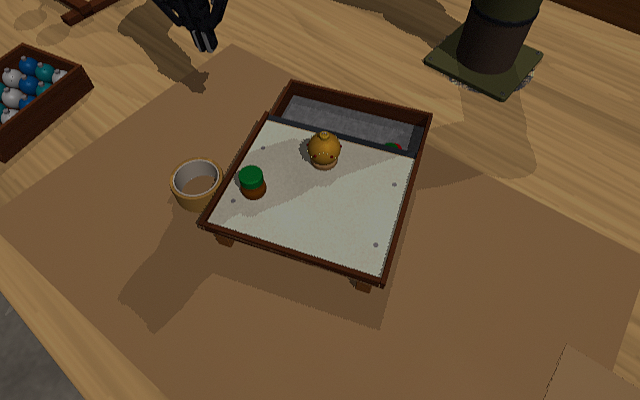

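All four stones are in the box: amber at (451,212) and the other three around (437,275) in the side view. Every other thing is where it started, and the arm is clear.

```bash
python3 -c "
from plant import *
print(sign_off())"
```

```text
the job is handed in; nothing more can be done
None
```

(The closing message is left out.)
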